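# Put the mixed-up lathe tools back in their own rack pockets

### The arm

A 7-joint arm with a two-finger parallel gripper is mounted at the origin on the work surface. World frame = base frame: x ahead of the robot, y to its left, z up, the work surface at z = 0. Lengths are in m, angles in rad, forces in N, time in s.
With the tool pointing down it reaches from about 0.35 to 0.9 m from the base axis. Payload 8.1 kg.
Tool frame: the origin (TCP) lies on the centre line of the jaws, within the pads' length; the fingertips stand 14 mm ahead of it and the grasp point (between the pads) lies 5 mm behind it; z points along the fingers, y is the direction in which the jaws open and shut (so a half turn about z gives the same grasp; the last joint's range is limited). The gripper opens to 92 mm and grips with 3 to 60 N. Pads are 19 mm wide; open, the fingers measure 130 mm over their backs; the gripper's body (75 mm by 190 mm) begins 47 mm behind the grasp point.
Start: joints at [-1.261, 0.434, 0.025, 1.573, -0.012, 1.134, -0.075], TCP at [0.251, 0.573, 0.241] pointing down, gripper open.
Joint ranges: [-2.62, 2.62], [-0.44, 2.09], [-1.27, 1.32], [0.08, 2.57], [-1.32, 4.46], [0.12, 2], [-2.74, 2.74]. Speed limits (rad/s): [2.22, 2.22, 3.01, 3.01, 3.14, 3.14, 3.14].

### API

Orientations are given as a rotation vector (axis times angle).
In Python, from cell import arm, optics gives the robot as it stands.
- The arm moves only by the shell command python3 -m creep 'ROWS' [FORCE]. ROWS is JSON, a list of rows, each an object with "translation": the shift along the tool's x, y, z in m, a list of three; "rot": the turn, a rotation vector about the tool's x, y, z in degrees, a list of three; "jaw": the finger opening in m, from 0 to 0.0918. In form: [{"translation": [x, y, z], "rot": [wx, wy, wz], "jaw": jaw}, ...]. A call has 1 to 12 rows; each row shifts and turns the commanded pose from where the row before left it, along the tool's axes as they then stand; what a row does not reach is not made up. A row lasts 1/12 s, in which the tool goes at most 41.7 mm and 7.16 degrees, less where a joint would pass 70% of its speed; a pose out of reach is approached as far as the arm can. A call is refused whole if a number of a shift passes 0.0417 or a number of a turn 7.16, either way. A call with a gripper value outside its range is refused whole. The fingers move at their own pace and stop on an object; FORCE is the grip in N (left out, the last holds). Time passes only in rows, so rows that do not move let the fingers close. It gives the time, the measured TCP pose, the force and the opening at its end, in the units of the state.
- arm.observe(): the state, without advancing time (a new reading comes with each control period).
- optics.get_image(name): name is "scene" or "side" or "wrist"; returns the picture (480x640x3 uint8, red, green, blue); there is no depth.
- optics.camera_info(name): a dict with "fx", "fy", "cx", "cy" (pixels), "R" (3x3) and "t" (3): a world point X has camera coordinates R X + t. Camera axes: x right, y down, z forward; pixel columns grow to the right and rows downward; lengths in m; the calibration is good to about 2 mm. A picture is of the moment at which its call begins: read the wrist's pose just before it. camera_info takes no time and is no camera call; for the wrist camera it gives the pose at the moment of the call.
- arm.sign_off(): hands the job in, once; it reports no verdict.
Trained networks look in the newest picture that a camera, given by its name, has taken for a name from the list of things; names that differ only in an ending like _2 or _b are one class to them, and where a whole thing is asked for, a point or a joint stands for the part that bears it (a point fixed in the world has none). Each returns a list of dicts, best first, with "score" (0 to 1); they miss things now and then, are a little off and sometimes report something else, mostly with a low value. They report only what shows in the picture. A call takes as long as a camera call. They do not tell look-alikes from the thing itself.
- optics.boxes_of(camera, thing): "location" ([column, row] in pixels, amid what is visible of it).
- optics.pinpoint(camera, thing): "location" ([column, row] in pixels: a listed point, or the origin of a listed thing).
The state is a dict: "clock": time; "joints": joint angles; "dq": joint speeds; "joint_efforts": joint torques, N m; "position": TCP position; "ee_rot": TCP orientation; "force": force on the tool from outside, world axes, zero at the start; "ft_torque": the same for the moment, N m; "width": opening from 0.0 (shut) to 1.0 (fully open).
Only numpy, scipy, OpenCV 4.12 (cv2) and the standard library are available. Lean on these libraries where they do the work, as an engineer would, in place of code of your own. Each camera call takes 0.05 s, during which the arm holds its last target.

### The job

The lathe tools have been put back in the wrong pockets of the two racks. Rearrange them so that every tool stands fully home in the pocket of its own colour (red drill chuck, blue revolving centre, green die holder, yellow collet chuck), parking one in the black spare pocket on the way since a pocket holds only one tool. Keep the tools upright all the time, never laying or dropping one on the bench, and do not push the dial gauge about.

Things in the scene. Friction and masses are not known exactly. Their poses are not given: they have to be found in the camera images.
- drill_chuck_grip (a point): Keyless drill chuck with a RED sleeve 43 mm wide and 49 mm tall, above it a steel nose with three jaws (78 mm from shoulder to top). It stands shank down in a pocket: below the coloured body hangs a steel taper shank 46 mm long, 18 mm wide at the top and 9 mm at its tip; the flat shoulder under the body rests on the pocket's top. The point is on the axis, 28 mm above the shoulder, at the middle of the place to grip; own z axis runs up the tool. About 0.4 kg.
- revolving_centre_grip (a point): Revolving lathe centre with a BLUE body 42 mm wide and 44 mm tall, topped by a dark cap and a pointed steel cone (72 mm from shoulder to point). It stands shank down in a pocket: below the coloured body hangs a steel taper shank 46 mm long, 18 mm wide at the top and 9 mm at its tip; the flat shoulder under the body rests on the pocket's top. The point is on the axis, 28 mm above the shoulder, at the middle of the place to grip; own z axis runs up the tool. About 0.4 kg.
- die_holder_grip (a point): Tailstock die holder, a GREEN sleeve 40 mm wide and 54 mm tall with a round brass die in its top face (56 mm from shoulder to top). It stands shank down in a pocket: below the coloured body hangs a steel taper shank 46 mm long, 18 mm wide at the top and 9 mm at its tip; the flat shoulder under the body rests on the pocket's top. The point is on the axis, 28 mm above the shoulder, at the middle of the place to grip; own z axis runs up the tool. About 0.3 kg.
- collet_chuck_grip (a point): Collet chuck with a YELLOW body 44 mm wide and 45 mm tall, topped by a dark slotted nut (64 mm from shoulder to top). It stands shank down in a pocket: below the coloured body hangs a steel taper shank 46 mm long, 18 mm wide at the top and 9 mm at its tip; the flat shoulder under the body rests on the pocket's top. The point is on the axis, 28 mm above the shoulder, at the middle of the place to grip; own z axis runs up the tool. About 0.4 kg.
- pocket_red_mouth (a point): RED pocket: a fixed round plastic cup, flange 72 mm across, 50 mm tall, its top 54 mm above the bench, with an upright round hole 25 mm wide and 50 mm deep. The point is the centre of the hole's mouth, level with the cup's top; z up. Pockets stand in two low steel racks, a row of three and a row of two, 95 mm between centres in a row; the racks' rails are lower than the pockets.
- pocket_blue_mouth (a point): BLUE pocket: a fixed round plastic cup, flange 72 mm across, 50 mm tall, its top 54 mm above the bench, with an upright round hole 25 mm wide and 50 mm deep. The point is the centre of the hole's mouth, level with the cup's top; z up.
- pocket_green_mouth (a point): GREEN pocket: a fixed round plastic cup, flange 72 mm across, 50 mm tall, its top 54 mm above the bench, with an upright round hole 25 mm wide and 50 mm deep. The point is the centre of the hole's mouth, level with the cup's top; z up.
- pocket_yellow_mouth (a point): YELLOW pocket: a fixed round plastic cup, flange 72 mm across, 50 mm tall, its top 54 mm above the bench, with an upright round hole 25 mm wide and 50 mm deep. The point is the centre of the hole's mouth, level with the cup's top; z up.
- pocket_spare_mouth (a point): BLACK, spare pocket: a fixed round plastic cup, flange 72 mm across, 50 mm tall, its top 54 mm above the bench, with an upright round hole 25 mm wide and 50 mm deep. The point is the centre of the hole's mouth, level with the cup's top; z up. It is empty at the start.
- dial_gauge_base (a point): Dial gauge on a dark magnetic-base block 40 x 48 mm and 42 mm tall with a thin post and a white dial, 118 mm tall in all, reaching 69 mm from its axis on the dial's side (own +y); it stands loose on the bench on the far side of the row of two, as the robot sees it. The point is the centre of the block.
Not all that is in view belongs to the job. What is shaped like the part that bears die_holder_grip but pink or purple is not meant.

How it is judged:
At the end, for the whole second after the job is handed in: Each of the four tools stands upright (within 0.1 rad) in the pocket of its own colour, on the pocket's axis within 8 mm and seated with its shoulder on the pocket's top within 5 mm, let go and at rest (horizontal distance between drill_chuck_grip and pocket_red_mouth below 0.008 m and z of drill_chuck_grip in the frame of pocket_red_mouth between 0.023 and 0.033 m and angle between each of drill_chuck_grip, revolving_centre_grip, die_holder_grip, collet_chuck_grip's own z axis and vertical below 0.1 rad and linear speed of each of drill_chuck, revolving_centre, die_holder, collet_chuck below 0.03 m/s and horizontal distance between revolving_centre_grip and pocket_blue_mouth below 0.008 m and z of revolving_centre_grip in the frame of pocket_blue_mouth between 0.023 and 0.033 m and horizontal distance between die_holder_grip and pocket_green_mouth below 0.008 m and z of die_holder_grip in the frame of pocket_green_mouth between 0.023 and 0.033 m and horizontal distance between collet_chuck_grip and pocket_yellow_mouth below 0.008 m and z of collet_chuck_grip in the frame of pocket_yellow_mouth between 0.023 and 0.033 m); the robot touches nothing.
It fails at once if a tool is tipped over, laid down or dropped (leans more than 0.7 rad) (angle between any of drill_chuck_grip, revolving_centre_grip, die_holder_grip, collet_chuck_grip's own z axis and vertical above 0.7 rad).
It fails at once if the dial gauge is shifted more than 20 mm (distance of dial_gauge_base from where it was at the start of the episode above 0.02 m).
It also fails if it takes over 122 s, if anything falls off the work surface, if the arm or the gripper's body presses on something with over 40 N, if the wrist force passes 120 N, or if a joint passes its speed limit or range.

## Working session

There is one attempt and no reset: what is moved stays moved. The work goes in short steps, Python scripts to look and compute and a shell command to move; the robot and the scene stay as the last step left them, time stands still between calls to the robot, and variables do not carry over. Pictures are saved under pics/ and viewed, and the job is handed in when it is done.

```bash
ls; mkdir -p pics
python3 - <<'E'
from cell import arm, optics
import cv2
s=arm.observe(); print({k:s[k] for k in ('clock','position','ee_rot','force','width')})
for c in ('scene','side','wrist'):
    im=optics.get_image(c); cv2.imwrite(f'pics/{c}0.png',im[:,:,::-1])
    i=optics.camera_info(c); print(c,i['fx'],i['cx'],i['cy'],i['R'],i['t'])
E
```

```text
pics
{'clock': 0.0, 'position': array([0.25060733, 0.57200058, 0.23994649]), 'ee_rot': array([-6.43994702e-01, -3.07470496e+00,  2.53273404e-03]), 'force': array([-0.4293625 ,  0.37526382,  0.14021892]), 'width': 0.9995993918061561}
scene 471.71038855765227 320.57299609404623 240.82924510282564 [[ 0.72314931  0.6902189   0.02555293]
 [ 0.39998355 -0.38833203 -0.83018756]
 [-0.56308813  0.61057031 -0.55689825]] [-0.4233789  -0.17981083  1.15981266]
side 480.3621985661218 323.3993465227502 240.29347312921226 [[ 0.76047819 -0.64895813  0.02294049]
 [-0.38756048 -0.48193964 -0.78583145]
 [ 0.52102763  0.58871685 -0.6180151 ]] [-0.43375379  0.27263558  0.61467914]
wrist 373.68754159211784 321.09363167783283 240.8805175407324 [[ 0.40211189  0.91558878 -0.00179374]
 [ 0.87425698 -0.38337616  0.29782117]
 [ 0.27199405 -0.12132563 -0.95461999]] [-0.62355534 -0.0370223   0.39244766]
```

View pics/scene0.png

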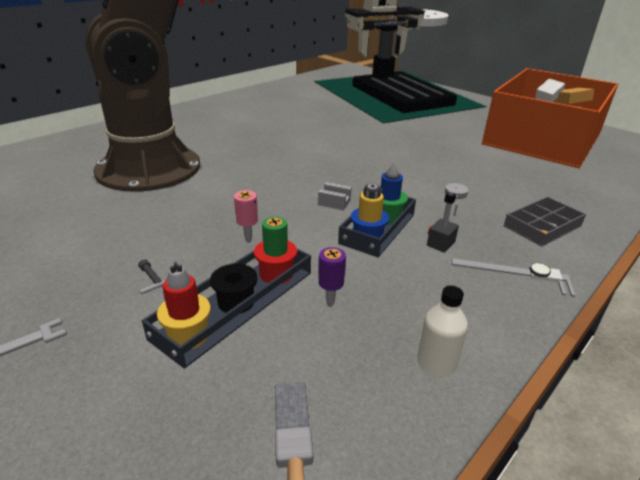

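View pics/side0.png

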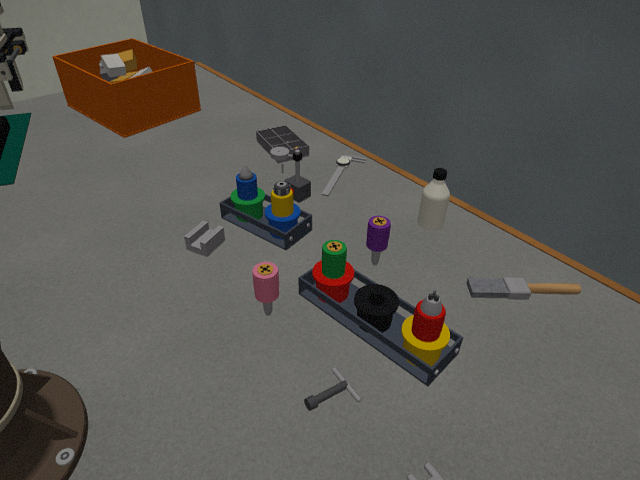

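View pics/wrist0.png

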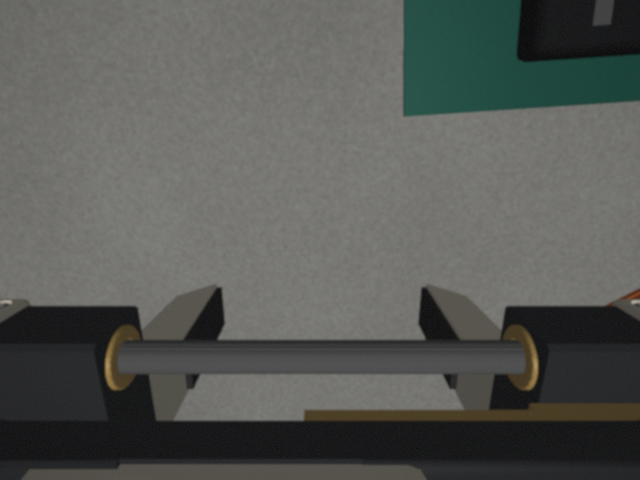

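The scene picture shows the row of three with the red chuck in the yellow pocket (181,297), the black pocket empty (233,285) and the green holder in the red pocket (275,240). In the row of two, the yellow tool is in the blue pocket (370,210) and the blue tool is in the green pocket (392,185). The gauge is at (443,235). Green look-alikes are pink (246,208) and purple (332,268).

The tools form one 4-cycle:
1. green→spare
2. red→red
3. yellow→yellow
4. blue→blue
5. green→green

```bash
cat > h.py <<'E'
import numpy as np, cv2
from cell import arm, optics
from scipy.spatial.transform import Rotation as Ro
T=['drill_chuck_grip','revolving_centre_grip','die_holder_grip','collet_chuck_grip']
P=['pocket_red_mouth','pocket_blue_mouth','pocket_green_mouth','pocket_yellow_mouth','pocket_spare_mouth']
def K(i): return np.array([[i['fx'],0,i['cx']],[0,i['fy'],i['cy']],[0,0,1.]])
def Pm(i): return K(i)@np.c_[np.array(i['R']),np.array(i['t'])]
def onplane(i,uv,z):
    R=np.array(i['R']);t=np.array(i['t']);d=R.T@np.linalg.inv(K(i))@[uv[0],uv[1],1];c=-R.T@t
    return c+d*(z-c[2])/d[2]
def tri(i1,a,i2,b):
    X=cv2.triangulatePoints(Pm(i1),Pm(i2),np.array(a,float).reshape(2,1),np.array(b,float).reshape(2,1))[:,0]
    return X[:3]/X[3]
def proj(i,X):
    p=K(i)@(np.array(i['R'])@X+np.array(i['t'])); return p[:2]/p[2]
E
python3 - <<'E'
from h import *
S=optics.camera_info('scene');D=optics.camera_info('side')
optics.get_image('scene');optics.get_image('side')
for n in T+P+['dial_gauge_base']:
    a=optics.pinpoint('scene',n);b=optics.pinpoint('side',n)
    print(n,[(np.round(x['location']).astype(int).tolist(),round(x['score'],2)) for x in a],[(np.round(x['location']).astype(int).tolist(),round(x['score'],2)) for x in b])
    z=.082 if n in T else .054 if n in P else .021
    for x in a[:3]: print('   scene',np.round(onplane(S,x['location'],z),4))
    for x in b[:3]: print('   side ',np.round(onplane(D,x['location'],z),4))
    if a and b: print('   tri',np.round(tri(S,a[0]['location'],D,b[0]['location']),4))
print(arm.observe()['clock'])
E
```

```text
drill_chuck_grip [([180, 293], 0.93)] [([429, 316], 0.81)]
   scene [ 0.5551 -0.2509  0.082 ]
   side  [ 0.5601 -0.2501  0.082 ]
   tri [ 0.5577 -0.2519  0.0846]
revolving_centre_grip [([391, 184], 0.97)] [([242, 183], 0.75)]
   scene [0.5577 0.2287 0.082 ]
   side  [0.548  0.2354 0.082 ]
   tri [0.551  0.2399 0.0771]
die_holder_grip [([334, 270], 0.91), ([275, 234], 0.89), ([247, 211], 0.7)] [([378, 234], 0.89), ([330, 256], 0.81), ([267, 281], 0.76)]
   scene [ 0.6687 -0.0604  0.082 ]
   scene [ 0.5358 -0.0596  0.082 ]
   scene [ 0.444  -0.0442  0.082 ]
   side  [ 0.6436 -0.0636  0.082 ]
   side  [ 0.537  -0.0542  0.082 ]
   side  [ 0.419  -0.0374  0.082 ]
   tri [ 0.6584 -0.0499  0.0688]
collet_chuck_grip [([371, 203], 0.92)] [([280, 198], 0.97)]
   scene [0.5806 0.1378 0.082 ]
   side  [0.5766 0.1405 0.082 ]
   tri [0.5779 0.142  0.0799]
pocket_red_mouth [([276, 252], 0.78)] [([331, 268], 0.72)]
   scene [ 0.5448 -0.0667  0.054 ]
   side  [ 0.5392 -0.0549  0.054 ]
   tri [ 0.5389 -0.0582  0.0513]
pocket_blue_mouth [([368, 219], 0.69)] [([282, 211], 0.56)]
   scene [0.5839 0.1277 0.054 ]
   side  [0.5753 0.1362 0.054 ]
   tri [0.5775 0.1381 0.0493]
pocket_green_mouth [([387, 194], 0.96)] [([245, 194], 0.71)]
   scene [0.5502 0.232  0.054 ]
   side  [0.5519 0.2338 0.054 ]
   tri [0.5508 0.2315 0.055 ]
pocket_yellow_mouth [([182, 306], 0.66)] [([428, 332], 0.89)]
   scene [ 0.5492 -0.2491  0.054 ]
   side  [ 0.5568 -0.2557  0.054 ]
   tri [ 0.5548 -0.2544  0.0579]
pocket_spare_mouth [([234, 276], 0.68)] [([375, 299], 0.62)]
   scene [ 0.5479 -0.1548  0.054 ]
   side  [ 0.5434 -0.1565  0.054 ]
   tri [ 0.5457 -0.154   0.0515]
dial_gauge_base [([445, 238], 0.88)] [([300, 186], 0.62)]
   scene [0.6965 0.2237 0.021 ]
   side  [0.6947 0.2285 0.021 ]
   tri [0.6949 0.2281 0.0197]
1.25
```

Run:
```python
from h import *
s=arm.observe();R=Ro.from_rotvec(s['ee_rot']).as_matrix();print(R.round(3)); print(s['joints'].round(3) if hasattr(s['joints'],'round') else s['joints'])
W=optics.camera_info('wrist'); print('cam pos',(-np.array(W['R']).T@W['t']).round(3), s['position'].round(3))
S=optics.camera_info('scene');D=optics.camera_info('side')
print('dial',tri(S,[456,190],D,[280,153]).round(3)); 
im=cv2.imread('pics/scene0.png');sm=cv2.resize(im[180:340,140:480],None,fx=2.3,fy=2.3,interpolation=cv2.INTER_CUBIC);cv2.imwrite('pics/c1.png',sm)
```

```text
[[-0.916  0.401 -0.   ]
 [ 0.401  0.916 -0.   ]
 [ 0.    -0.    -1.   ]]
[-1.261  0.435  0.025  1.573 -0.012  1.134 -0.075]
cam pos [0.176 0.605 0.385] [0.251 0.572 0.241]
dial [0.674 0.275 0.095]
```

View pics/c1.png

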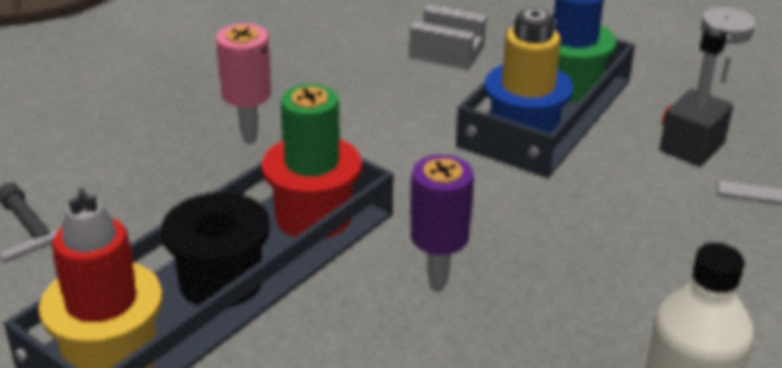

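```bash
python3 -m creep '[{"translation":[0,0,0],"rot":[0,0,7],"jaw":0.0918},{"translation":[0,0,0],"rot":[0,0,7],"jaw":0.0918},{"translation":[0,0,0],"rot":[0,0,7],"jaw":0.0918},{"translation":[0,0,0],"rot":[0,0,7],"jaw":0.0918},{"translation":[0,0,0],"rot":[0,0,7],"jaw":0.0918},{"translation":[0,0,0],"rot":[0,0,7],"jaw":0.0918},{"translation":[0,0,0],"rot":[0,0,7],"jaw":0.0918},{"translation":[0,0,0],"rot":[0,0,7],"jaw":0.0918},{"translation":[0,0,0],"rot":[0,0,0],"jaw":0.0918}]' 30
cat >> h.py <<'E'
def go(x,y,z):
    s=arm.observe();R=Ro.from_rotvec(s['ee_rot']).as_matrix()
    print('t',round(s['clock'],2),'pos',s['position'].round(4),'yaw(y)',np.degrees(np.arctan2(R[1,1],R[0,1])).round(2),'tilt',np.degrees(np.arccos(-R[2,2])).round(2),'f',s['force'].round(1),'w',round(s['width']*.0918,4))
    print('   shift tool', (R.T@(np.array([x,y,z])-s['position'])).round(4))
E
python3 -c "
from h import *
go(.5385,-.059,.24)"
```

```text
clock: 2.0
position: [0.2506, 0.5726, 0.2407]
ee_rot: [2.019, 2.407, 0.0]
force: [0.4, -0.1, -0.5]
width: 0.999
t 2.0 pos [0.2506 0.5726 0.2407] yaw(y) 10.02 tilt 0.01 f [ 0.4 -0.1 -0.5] w 0.0917
   shift tool [-0.6721  0.1736  0.0008]
```

```bash
python3 -m creep '[{"translation":[-0.033,0.0087,0],"rot":[0,0,0],"jaw":0.0918},{"translation":[-0.033,0.0087,0],"rot":[0,0,0],"jaw":0.0918},{"translation":[-0.033,0.0087,0],"rot":[0,0,0],"jaw":0.0918},{"translation":[-0.033,0.0087,0],"rot":[0,0,0],"jaw":0.0918},{"translation":[-0.033,0.0087,0],"rot":[0,0,0],"jaw":0.0918},{"translation":[-0.033,0.0087,0],"rot":[0,0,0],"jaw":0.0918},{"translation":[-0.033,0.0087,0],"rot":[0,0,0],"jaw":0.0918},{"translation":[-0.033,0.0087,0],"rot":[0,0,0],"jaw":0.0918},{"translation":[0,0,0],"rot":[0,0,0],"jaw":0.0918},{"translation":[0,0,0],"rot":[0,0,0],"jaw":0.0918}]'
python3 - <<'E'
from h import *
go(.5385,-.059,.24)
W=optics.camera_info('wrist');im=optics.get_image('wrist');cv2.imwrite('pics/w1.png',im[:,:,::-1])
for n in P[1:3]+[T[1],T[3]]:
    for x in optics.pinpoint('wrist',n)[:1]: print(n,np.round(x['location']),round(x['score'],2),onplane(W,x['location'],.082 if n in T else .054).round(4))
E
```

```text
clock: 2.83
position: [0.3677, 0.3235, 0.2412]
ee_rot: [2.012, 2.412, 0.001]
force: [-0.0, 0.9, 0.3]
width: 1.0
t 2.83 pos [0.3677 0.3235 0.2412] yaw(y) 10.33 tilt 0.04 f [-0.   0.9  0.3] w 0.0918
   shift tool [-0.4069  0.0994  0.0011]
```

View pics/w1.png

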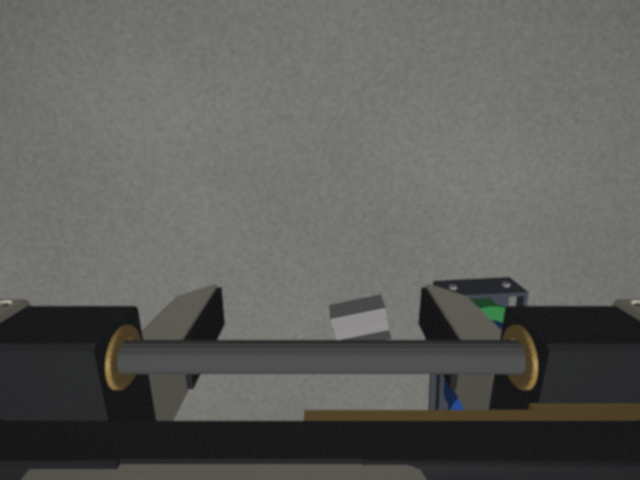

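The wrist view shows the row of two only at the lower right edge (480,310). The camera looks towards +y, so I'll stand south of each rack and higher.

```bash
python3 -c "
from h import *
go(.555,.03,.29)"; python3 -m creep '[{"translation":[-0.032,0.017,-0.005],"rot":[0,0,0],"jaw":0.0918},{"translation":[-0.032,0.017,-0.005],"rot":[0,0,0],"jaw":0.0918},{"translation":[-0.032,0.017,-0.005],"rot":[0,0,0],"jaw":0.0918},{"translation":[-0.032,0.017,-0.005],"rot":[0,0,0],"jaw":0.0918},{"translation":[-0.032,0.017,-0.005],"rot":[0,0,0],"jaw":0.0918},{"translation":[-0.032,0.017,-0.005],"rot":[0,0,0],"jaw":0.0918},{"translation":[-0.032,0.017,-0.005],"rot":[0,0,0],"jaw":0.0918},{"translation":[-0.032,0.017,-0.005],"rot":[0,0,0],"jaw":0.0918},{"translation":[-0.032,0.009,-0.005],"rot":[0,0,0],"jaw":0.0918},{"translation":[-0.032,0,-0.005],"rot":[0,0,0],"jaw":0.0918},{"translation":[0,0,0],"rot":[0,0,0],"jaw":0.0918},{"translation":[0,0,0],"rot":[0,0,0],"jaw":0.0918}]'
python3 - <<'E'
from h import *
go(.555,.03,.29)
W=optics.camera_info('wrist');im=optics.get_image('wrist');cv2.imwrite('pics/w2.png',im[:,:,::-1])
for n in P[1:3]+[T[1],T[3]]:
    for x in optics.pinpoint('wrist',n)[:1]: print(n,np.round(x['location']),round(x['score'],2),onplane(W,x['location'],.082 if n in T else .054).round(4))
E
```

```text
t 3.08 pos [0.366  0.3264 0.2406] yaw(y) 10.53 tilt 0.01 f [0.3 0.4 0.5] w 0.0919
   shift tool [-0.326   0.1316 -0.0494]
clock: 4.08
position: [0.5673, 0.035, 0.2908]
ee_rot: [2.014, 2.41, -0.001]
force: [0.1, 0.4, -0.3]
width: 0.998
t 4.08 pos [0.5673 0.035  0.2908] yaw(y) 10.21 tilt 0.05 f [ 0.1  0.4 -0.3] w 0.0917
   shift tool [-0.0028 -0.0129  0.0008]
revolving_centre_grip [477.  27.] 0.45 [0.6676 0.2135 0.082 ]
```

View pics/w2.png

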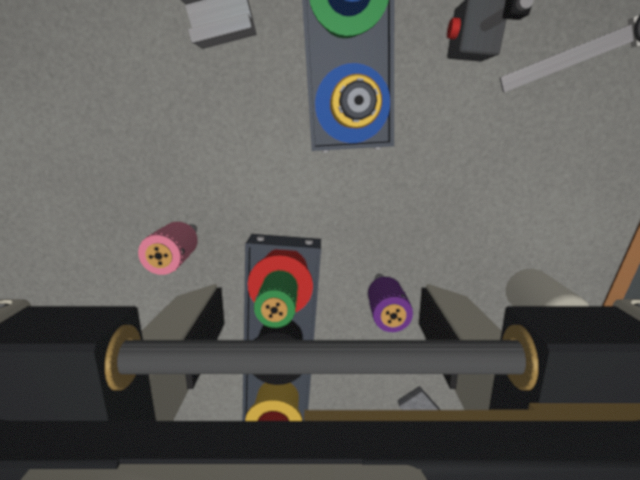

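The wrist picture is clear. The blue flange is at (353,104) with the yellow tool in it, the green flange at (348,0) is partly cut off, the red flange at (280,287) has the green holder top at (274,310), and pink (158,255) and purple (392,316) stand beside it. I'll fit circles to the flange rims.

```bash
cat >> h.py <<'E'
HUE={'red':[(0,8),(172,180)],'blue':[(100,125)],'green':[(48,85)],'yellow':[(18,30)]}
def ringfit(im,W,col,guess,r=.036,z=.054,smin=110,vmin=40):
    """fit flange circle in world plane z: outer boundary pixels of colour mask -> world xy -> circle fit fixed r"""
    hsv=cv2.cvtColor(im,cv2.COLOR_RGB2HSV)
    if col=='black': m=(hsv[...,2]<38)
    else:
        m=np.zeros(hsv.shape[:2],bool)
        for a,b in HUE[col]: m|=(hsv[...,0]>=a)&(hsv[...,0]<=b)
        m&=(hsv[...,1]>smin)&(hsv[...,2]>vmin)
    # restrict to a world window about the guess, rectified at 0.5 mm/px
    n=200;sc=.0005;g=np.array(guess)
    H=np.array([proj(W,np.array([g[0]+dx,g[1]+dy,z])) for dx,dy in [(-.05,-.05),(.05,-.05),(.05,.05),(-.05,.05)]],np.float32)
    M=cv2.getPerspectiveTransform(H,np.array([[0,0],[n,0],[n,n],[0,n]],np.float32))
    q=cv2.warpPerspective(m.astype(np.uint8)*255,M,(n,n))
    from scipy.optimize import minimize
    # template: maximise edge response  (inside minus outside just at radius r)
    qf=cv2.GaussianBlur(q.astype(np.float32)/255,(0,0),1.5)
    a=np.linspace(0,2*np.pi,180,endpoint=False)
    def sc_(p):
        def smp(rr): return cv2.remap(qf,(p[0]+rr*np.cos(a)).astype(np.float32)[None],(p[1]+rr*np.sin(a)).astype(np.float32)[None],cv2.INTER_LINEAR)[0]
        R=r/sc; return np.mean(smp(R-4)-smp(R+4))
    best=max(((sc_((x,y)),x,y) for x in range(60,141) for y in range(60,141)))
    return np.array([g[0]-.05+best[1]*sc,g[1]-.05+best[2]*sc]),best[0],cv2.warpPerspective(im,M,(n,n))
E
python3 - <<'E'
from h import *
W=optics.camera_info('wrist');im=optics.get_image('wrist')
for c,g in [('blue',(.578,.138)),('red',(.539,-.059)),('green',(.551,.231))]:
    p,s,q=ringfit(im,W,c,g); print(c,p.round(4),round(float(s),2)); cv2.imwrite(f'pics/q_{c}.png',cv2.resize(q[:,:,::-1],(300,300)))
S=optics.camera_info('scene');D=optics.camera_info('side')
for cam,I in (('scene',S),('side',D)):
    im=optics.get_image(cam)
    for c,g in [('blue',(.578,.138)),('red',(.539,-.059)),('green',(.551,.231)),('yellow',(.556,-.252)),('black',(.546,-.155))]:
        p,s,q=ringfit(im,I,c,g); print(cam,c,p.round(4),round(float(s),2))
go(.545,-.29,.29)
E
```

```text
blue [0.5785 0.1375] 0.97
red [ 0.5375 -0.0625] 0.5
green [0.5565 0.2295] 0.45
scene blue [0.5795 0.1385] 0.32
scene red [ 0.5385 -0.063 ] 0.35
scene green [0.5605 0.2275] 0.23
scene yellow [ 0.558 -0.252] 0.39
scene black [ 0.5505 -0.159 ] 0.56
side blue [0.576  0.1355] 0.36
side red [ 0.536  -0.0635] 0.4
side green [0.554 0.228] 0.4
side yellow [ 0.555 -0.252] 0.43
side black [ 0.545 -0.158] 0.58
t 4.48 pos [0.5665 0.0376 0.2906] yaw(y) 10.44 tilt 0.02 f [-0.1 -0.5 -1. ] w 0.092
   shift tool [-0.3182 -0.0806  0.0006]
```

```bash
python3 -m creep '[{"translation":[-0.023,-0.0116,0.015],"rot":[0,0,0],"jaw":0.0918},{"translation":[-0.023,-0.0116,0.015],"rot":[0,0,0],"jaw":0.0918},{"translation":[-0.023,-0.0116,0.015],"rot":[0,0,0],"jaw":0.0918},{"translation":[-0.023,-0.0116,0.015],"rot":[0,0,0],"jaw":0.0918},{"translation":[0,0,0.02],"rot":[0,0,0],"jaw":0.0918},{"translation":[0,0,0],"rot":[0,0,0],"jaw":0.0918},{"translation":[0,0,0],"rot":[0,0,0],"jaw":0.0918},{"translation":[0,0,0],"rot":[0,0,0],"jaw":0.0918}]'
python3 - <<'E'
from h import *
go(.5375,-.0625,.085)
for c in ('wrist','scene'):
    cv2.imwrite(f'pics/{c}3.png',optics.get_image(c)[:,:,::-1])
E
```

```text
clock: 5.15
position: [0.5384, -0.0611, 0.2115]
ee_rot: [2.01, 2.414, 0.001]
force: [0.9, 0.7, 0.4]
width: 1.003
t 5.15 pos [ 0.5384 -0.0611  0.2115] yaw(y) 10.44 tilt 0.05 f [0.9 0.7 0.4] w 0.0921
   shift tool [-0.0012 -0.0012  0.1265]
```

View pics/wrist3.png

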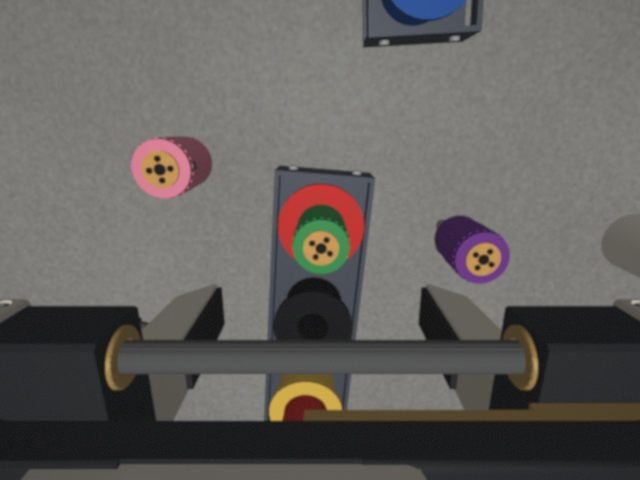

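The wrist shows the green die top at (321,247), centred between the fingers, on the red flange at (321,222). Quick fit check before descending.

Run:
```python
from h import *
W=optics.camera_info('wrist');im=optics.get_image('wrist')
print('die top',onplane(W,[321,247],.110).round(4)); 
for c,g in [('red',(.5375,-.0625)),('black',(.547,-.157))]: p,s,q=ringfit(im,W,c,g);print(c,p.round(4),round(float(s),2))
print(onplane(W,[313,326],.054).round(4))
```

```text
die top [ 0.5384 -0.0622  0.11  ]
red [ 0.538  -0.0625] 0.72
black [ 0.5475 -0.1565] 0.35
[ 0.5483 -0.1564  0.054 ]
```

```bash
python3 -m creep '[{"translation":[-0.0012,-0.0006,0.03],"rot":[0,0,0],"jaw":0.0918},{"translation":[0,0,0.03],"rot":[0,0,0],"jaw":0.0918},{"translation":[0,0,0.03],"rot":[0,0,0],"jaw":0.0918},{"translation":[0,0,0.025],"rot":[0,0,0],"jaw":0.0918},{"translation":[0,0,0.0115],"rot":[0,0,0],"jaw":0.0918},{"translation":[0,0,0],"rot":[0,0,0],"jaw":0.0918},{"translation":[0,0,0],"rot":[0,0,0],"jaw":0.03},{"translation":[0,0,0],"rot":[0,0,0],"jaw":0.03},{"translation":[0,0,0],"rot":[0,0,0],"jaw":0.03},{"translation":[0,0,0],"rot":[0,0,0],"jaw":0.03},{"translation":[0,0,0],"rot":[0,0,0],"jaw":0.03},{"translation":[0,0,0],"rot":[0,0,0],"jaw":0.03}]' 30
python3 -c "
from h import *
go(.5475,-.157,.145)"
```

```text
clock: 6.3
position: [0.5376, -0.0635, 0.0848]
ee_rot: [2.012, 2.412, 0.001]
force: [0.1, 0.5, 0.5]
width: 0.614
t 6.3 pos [ 0.5376 -0.0635  0.0848] yaw(y) 10.35 tilt 0.06 f [0.1 0.5 0.5] w 0.0563
   shift tool [-0.0937 -0.007  -0.0602]
```

Fingers still closing.

```bash
python3 -m creep '[{"translation":[0,0,0],"rot":[0,0,0],"jaw":0.03},{"translation":[0,0,0],"rot":[0,0,0],"jaw":0.03},{"translation":[0,0,0],"rot":[0,0,0],"jaw":0.03},{"translation":[0,0,0],"rot":[0,0,0],"jaw":0.03},{"translation":[0,0,0],"rot":[0,0,0],"jaw":0.03},{"translation":[0,0,0],"rot":[0,0,0],"jaw":0.03}]'
python3 -c "
from h import *
go(.5475,-.157,.145)"
```

```text
clock: 6.8
position: [0.5375, -0.0636, 0.0844]
ee_rot: [2.012, 2.412, 0.001]
force: [1.4, -0.5, 1.6]
width: 0.416
t 6.8 pos [ 0.5375 -0.0636  0.0844] yaw(y) 10.35 tilt 0.03 f [ 1.4 -0.5  1.6] w 0.0382
   shift tool [-0.0937 -0.007  -0.0606]
```

```bash
python3 -m creep '[{"translation":[0,0,-0.01],"rot":[0,0,0],"jaw":0.03},{"translation":[0,0,-0.02],"rot":[0,0,0],"jaw":0.03},{"translation":[0,0,-0.02],"rot":[0,0,0],"jaw":0.03},{"translation":[0,0,-0.015],"rot":[0,0,0],"jaw":0.03},{"translation":[0,0,0],"rot":[0,0,0],"jaw":0.03},{"translation":[-0.02,-0.0014,0],"rot":[0,0,0],"jaw":0.03},{"translation":[-0.025,-0.0014,0],"rot":[0,0,0],"jaw":0.03},{"translation":[-0.025,-0.0014,0],"rot":[0,0,0],"jaw":0.03},{"translation":[-0.0237,-0.0014,0],"rot":[0,0,0],"jaw":0.03},{"translation":[0,0,0],"rot":[0,0,0],"jaw":0.03},{"translation":[0,0,0],"rot":[0,0,0],"jaw":0.03},{"translation":[0,0,0],"rot":[0,0,0],"jaw":0.03}]'
python3 - <<'E'
from h import *
go(.5475,-.157,.085)
W=optics.camera_info('wrist');im=optics.get_image('wrist');cv2.imwrite('pics/w4.png',im[:,:,::-1])
im=optics.get_image('scene');cv2.imwrite('pics/s4.png',im[:,:,::-1])
E
```

```text
clock: 7.8
position: [0.5477, -0.1561, 0.1483]
ee_rot: [-2.011, -2.411, 0.001]
force: [-1.0, -0.0, -3.6]
width: 0.419
t 7.8 pos [ 0.5477 -0.1561  0.1483] yaw(y) 10.33 tilt 0.12 f [-1.  -0.  -3.6] w 0.0384
   shift tool [-0.0009 -0.0003  0.0633]
```

View pics/s4.png

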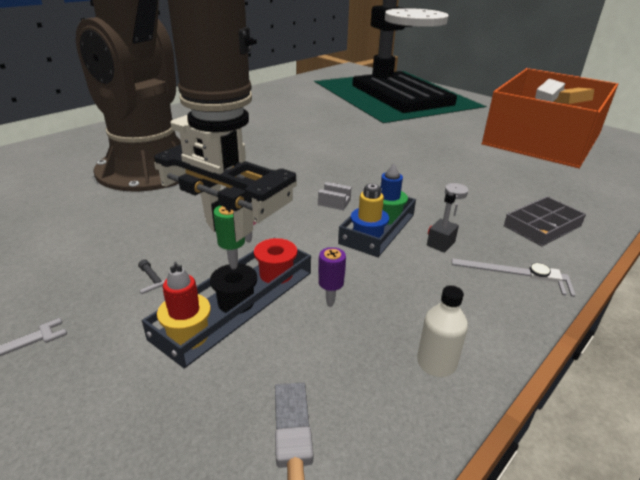

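View pics/w4.png

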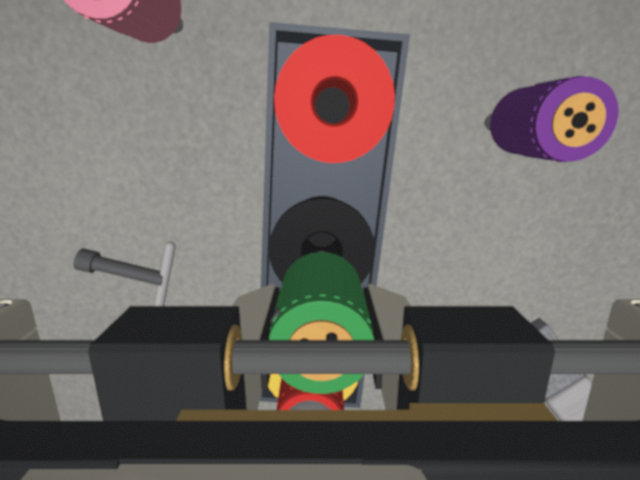

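The scene picture shows the green holder upright over the black pocket, with its shank tip near (234,265) in the mouth. The wrist shows the empty red hole at (335,101). Lowering, then a measurement of red.

```bash
python3 - <<'E'
from h import *
W=optics.camera_info('wrist');im=optics.get_image('wrist')
p,s,q=ringfit(im,W,'red',(.5375,-.0625));print(p.round(4),s)
E
python3 -m creep '[{"translation":[-0.0006,0,0.012],"rot":[0,0,0],"jaw":0.03},{"translation":[0,0,0.015],"rot":[0,0,0],"jaw":0.03},{"translation":[0,0,0.015],"rot":[0,0,0],"jaw":0.03},{"translation":[0,0,0.012],"rot":[0,0,0],"jaw":0.03},{"translation":[0,0,0.007],"rot":[0,0,0],"jaw":0.03},{"translation":[0,0,0],"rot":[0,0,0],"jaw":0.03},{"translation":[0,0,0],"rot":[0,0,0],"jaw":0.03}]'
```

```text
[ 0.538  -0.0625] 0.97781676
clock: 8.53
position: [0.5485, -0.1573, 0.0879]
ee_rot: [-2.012, -2.412, 0.001]
force: [0.1, -0.3, -3.7]
width: 0.423
```

```bash
python3 -m creep '[{"translation":[0,0,0.0025],"rot":[0,0,0],"jaw":0.03},{"translation":[0,0,0],"rot":[0,0,0],"jaw":0.03},{"translation":[0,0,0],"rot":[0,0,0],"jaw":0.0918},{"translation":[0,0,0],"rot":[0,0,0],"jaw":0.0918},{"translation":[0,0,0],"rot":[0,0,0],"jaw":0.0918},{"translation":[0,0,0],"rot":[0,0,0],"jaw":0.0918},{"translation":[0,0,0],"rot":[0,0,0],"jaw":0.0918},{"translation":[0,0,0],"rot":[0,0,0],"jaw":0.0918},{"translation":[0,0,0],"rot":[0,0,0],"jaw":0.0918},{"translation":[0,0,0],"rot":[0,0,0],"jaw":0.0918},{"translation":[0,0,0],"rot":[0,0,0],"jaw":0.0918},{"translation":[0,0,0],"rot":[0,0,0],"jaw":0.0918}]'
python3 -c "
from h import *
go(.557,-.2515,.20)"
```

```text
clock: 9.53
position: [0.5487, -0.1574, 0.0857]
ee_rot: [2.012, 2.413, 0.0]
force: [-0.6, 0.3, 0.1]
width: 0.998
t 9.53 pos [ 0.5487 -0.1574  0.0857] yaw(y) 10.34 tilt 0.0 f [-0.6  0.3  0.1] w 0.0916
   shift tool [-0.0941 -0.0087 -0.1143]
```

```bash
python3 -m creep '[{"translation":[0,0,-0.03],"rot":[0,0,0],"jaw":0.0918},{"translation":[0,0,-0.035],"rot":[0,0,0],"jaw":0.0918},{"translation":[0,0,-0.035],"rot":[0,0,0],"jaw":0.0918},{"translation":[-0.02,-0.002,-0.015],"rot":[0,0,0],"jaw":0.0918},{"translation":[-0.025,-0.002,0],"rot":[0,0,0],"jaw":0.0918},{"translation":[-0.025,-0.002,0],"rot":[0,0,0],"jaw":0.0918},{"translation":[-0.0235,-0.002,0],"rot":[0,0,0],"jaw":0.0918},{"translation":[0,0,0],"rot":[0,0,0],"jaw":0.0918},{"translation":[0,0,0],"rot":[0,0,0],"jaw":0.0918},{"translation":[0,0,0],"rot":[0,0,0],"jaw":0.0918}]'
python3 - <<'E'
from h import *
W=optics.camera_info('wrist');im=optics.get_image('wrist');cv2.imwrite('pics/w5.png',im[:,:,::-1])
for c,g in [('red',(.538,-.0625)),('yellow',(.557,-.252))]: p,s,q=ringfit(im,W,c,g);print(c,p.round(4),s)
for n in ('drill_chuck_grip','die_holder_grip'):
    for x in optics.pinpoint('wrist',n): print(n,x,onplane(W,x['location'],.082).round(4))
im=optics.get_image('scene');cv2.imwrite('pics/s5.png',im[150:390,60:480,::-1])
go(.557,-.2515,.087)
E
```

```text
clock: 10.37
position: [0.5575, -0.2501, 0.2004]
ee_rot: [-2.012, -2.412, -0.001]
force: [0.0, -0.1, 0.6]
width: 0.995
red [ 0.5375 -0.0655] 0.2127285
yellow [ 0.557 -0.252] 0.71402544
drill_chuck_grip {'location': [324.3, 242.0], 'score': 0.92} [ 0.5597 -0.2522  0.082 ]
die_holder_grip {'location': [333.5, 103.0], 'score': 0.87} [ 0.5482 -0.1564  0.082 ]
t 10.57 pos [ 0.5578 -0.2496  0.2006] yaw(y) 10.43 tilt 0.04 f [ 0.5  0.3 -0.2] w 0.0918
   shift tool [-0.0018 -0.0011  0.1136]
```

View pics/w5.png

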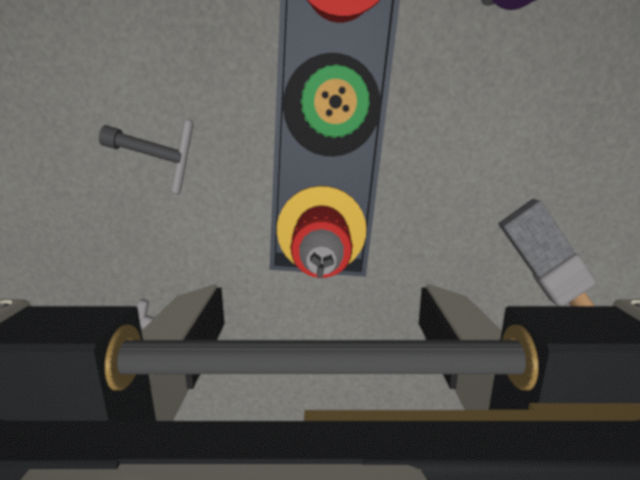

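View pics/s5.png

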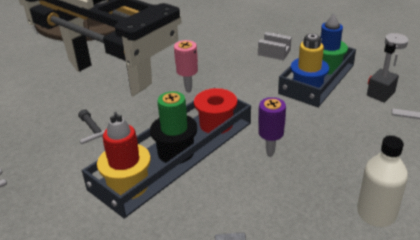

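The green holder sits concentric in the black pocket (335,103 in the wrist view). The red chuck is centred between the fingers at (322,255).

```bash
python3 -m creep '[{"translation":[-0.0018,-0.0007,0.03],"rot":[0,0,0],"jaw":0.0918},{"translation":[0,0,0.03],"rot":[0,0,0],"jaw":0.0918},{"translation":[0,0,0.03],"rot":[0,0,0],"jaw":0.0918},{"translation":[0,0,0.015],"rot":[0,0,0],"jaw":0.0918},{"translation":[0,0,0.0086],"rot":[0,0,0],"jaw":0.03},{"translation":[0,0,0],"rot":[0,0,0],"jaw":0.03},{"translation":[0,0,0],"rot":[0,0,0],"jaw":0.03},{"translation":[0,0,0],"rot":[0,0,0],"jaw":0.03},{"translation":[0,0,0],"rot":[0,0,0],"jaw":0.03},{"translation":[0,0,0],"rot":[0,0,0],"jaw":0.03},{"translation":[0,0,0],"rot":[0,0,0],"jaw":0.03},{"translation":[0,0,0],"rot":[0,0,0],"jaw":0.03}]'
python3 -m creep '[{"translation":[0,0,0],"rot":[0,0,0],"jaw":0.03},{"translation":[0,0,0],"rot":[0,0,0],"jaw":0.03},{"translation":[0,0,0],"rot":[0,0,0],"jaw":0.03},{"translation":[0,0,0],"rot":[0,0,0],"jaw":0.03}]'
python3 -c "
from h import *
go(.538,-.0625,.225)"
```

```text
clock: 11.57
position: [0.5575, -0.2527, 0.0877]
ee_rot: [2.012, 2.412, 0.001]
force: [3.7, 0.4, 1.0]
width: 0.471
clock: 11.9
position: [0.5575, -0.2527, 0.0876]
ee_rot: [2.012, 2.412, 0.001]
force: [-1.0, 0.2, 6.0]
width: 0.457
t 11.9 pos [ 0.5575 -0.2527  0.0876] yaw(y) 10.34 tilt 0.04 f [-1.   0.2  6. ] w 0.0419
   shift tool [ 0.1906  0.0151 -0.1374]
```

```bash
python3 -m creep '[{"translation":[0,0,-0.01],"rot":[0,0,0],"jaw":0.03},{"translation":[0,0,-0.025],"rot":[0,0,0],"jaw":0.03},{"translation":[0,0,-0.03],"rot":[0,0,0],"jaw":0.03},{"translation":[0,0,-0.03],"rot":[0,0,0],"jaw":0.03},{"translation":[0,0,-0.03],"rot":[0,0,0],"jaw":0.03},{"translation":[0.02,0.0015,0],"rot":[0,0,0],"jaw":0.03},{"translation":[0.03,0.0025,0],"rot":[0,0,0],"jaw":0.03},{"translation":[0.035,0.0028,0],"rot":[0,0,0],"jaw":0.03},{"translation":[0.035,0.0028,0],"rot":[0,0,0],"jaw":0.03},{"translation":[0.035,0.0028,0],"rot":[0,0,0],"jaw":0.03},{"translation":[0.025,0.002,0],"rot":[0,0,0],"jaw":0.03},{"translation":[0.0106,0.0007,0],"rot":[0,0,0],"jaw":0.03}]'
python3 -m creep '[{"translation":[0,0,0.02],"rot":[0,0,0],"jaw":0.03},{"translation":[0,0,0.02],"rot":[0,0,0],"jaw":0.03},{"translation":[0,0,0.02],"rot":[0,0,0],"jaw":0.03},{"translation":[0,0,0],"rot":[0,0,0],"jaw":0.03},{"translation":[0,0,0],"rot":[0,0,0],"jaw":0.03},{"translation":[0,0,0],"rot":[0,0,0],"jaw":0.03}]'
python3 - <<'E'
from h import *
go(.538,-.0625,.088)
im=optics.get_image('scene');cv2.imwrite('pics/s6.png',im[:,:,::-1])
E
```

```text
clock: 12.9
position: [0.5369, -0.0577, 0.2119]
ee_rot: [-2.005, -2.415, -0.001]
force: [-0.2, 0.7, -3.7]
width: 0.463
clock: 13.4
position: [0.5382, -0.0631, 0.1531]
ee_rot: [2.013, 2.411, 0.0]
force: [0.1, 0.4, -3.6]
width: 0.46
t 13.4 pos [ 0.5382 -0.0631  0.1531] yaw(y) 10.3 tilt 0.04 f [ 0.1  0.4 -3.6] w 0.0422
   shift tool [ 0.0007 -0.0001  0.0651]
```

View pics/s6.png

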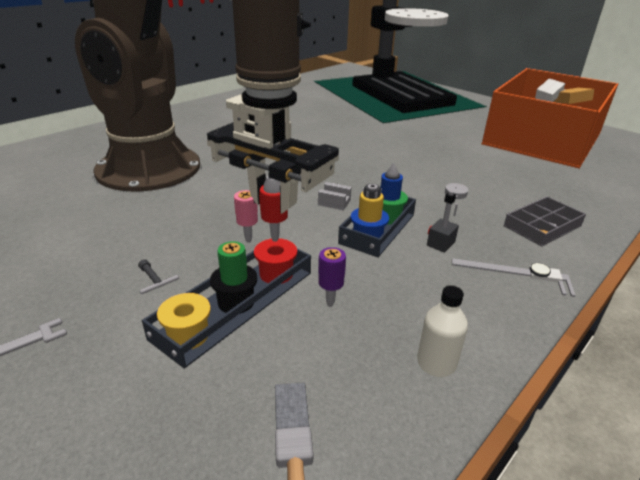

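The red chuck hangs upright over the red pocket, its tip at (275,240) above the hole, and the yellow pocket (184,312) is empty. Inserting.

```bash
python3 -m creep '[{"translation":[0.0005,0,0.015],"rot":[0,0,0],"jaw":0.03},{"translation":[0,0,0.015],"rot":[0,0,0],"jaw":0.03},{"translation":[0,0,0.015],"rot":[0,0,0],"jaw":0.03},{"translation":[0,0,0.012],"rot":[0,0,0],"jaw":0.03},{"translation":[0,0,0.006],"rot":[0,0,0],"jaw":0.03},{"translation":[0,0,0.0015],"rot":[0,0,0],"jaw":0.03},{"translation":[0,0,0],"rot":[0,0,0],"jaw":0.03},{"translation":[0,0,0],"rot":[0,0,0],"jaw":0.03}]'
```

```text
clock: 14.12
position: [0.5385, -0.0622, 0.0886]
ee_rot: [2.011, 2.412, 0.002]
force: [-0.2, -0.0, -2.8]
width: 0.461
```

```bash
python3 -m creep '[{"translation":[0,0,0.0008],"rot":[0,0,0],"jaw":0.03},{"translation":[0,0,0],"rot":[0,0,0],"jaw":0.0918},{"translation":[0,0,0],"rot":[0,0,0],"jaw":0.0918},{"translation":[0,0,0],"rot":[0,0,0],"jaw":0.0918},{"translation":[0,0,0],"rot":[0,0,0],"jaw":0.0918},{"translation":[0,0,0],"rot":[0,0,0],"jaw":0.0918},{"translation":[0,0,0],"rot":[0,0,0],"jaw":0.0918},{"translation":[0,0,0],"rot":[0,0,0],"jaw":0.0918},{"translation":[0,0,0],"rot":[0,0,0],"jaw":0.0918},{"translation":[0,0,0],"rot":[0,0,0],"jaw":0.0918},{"translation":[0,0,0],"rot":[0,0,0],"jaw":0.0918}]'
python3 -m creep '[{"translation":[0,0,-0.03],"rot":[0,0,0],"jaw":0.0918},{"translation":[0,0,-0.035],"rot":[0,0,0],"jaw":0.0918},{"translation":[0,0,-0.035],"rot":[0,0,0],"jaw":0.0918},{"translation":[0,0,-0.015],"rot":[0,0,0],"jaw":0.0918},{"translation":[0,0,0],"rot":[0,0,0],"jaw":0.0918},{"translation":[0,0,0],"rot":[0,0,0],"jaw":0.0918}]'
python3 - <<'E'
from h import *
go(.578,.1375,.20)
im=optics.get_image('scene');cv2.imwrite('pics/s7.png',im[150:390,60:480,::-1])
W=optics.camera_info('wrist');im=optics.get_image('wrist');cv2.imwrite('pics/w7.png',im[:,:,::-1])
for x in optics.pinpoint('wrist','drill_chuck_grip'): print(x,onplane(W,x['location'],.082).round(4))
E
```

```text
clock: 15.03
position: [0.5377, -0.062, 0.0868]
ee_rot: [-2.012, -2.413, -0.0]
force: [-0.4, 0.7, 0.7]
width: 1.0
clock: 15.53
position: [0.5382, -0.0618, 0.2025]
ee_rot: [2.011, 2.412, 0.002]
force: [-0.7, 0.6, -1.5]
width: 0.999
t 15.53 pos [ 0.5382 -0.0618  0.2025] yaw(y) 10.36 tilt 0.11 f [-0.7  0.6 -1.5] w 0.0917
   shift tool [0.1889 0.075  0.0027]
{'location': [323.0, 238.2], 'score': 0.57} [ 0.5383 -0.0614  0.082 ]
```

View pics/s7.png

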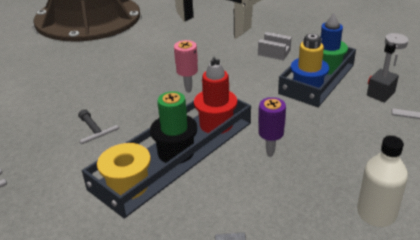

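The red chuck is home in the red pocket (215,90 in the crop). Next is yellow.

```bash
python3 -m creep '[{"translation":[0.02,0.008,0],"rot":[0,0,0],"jaw":0.0918},{"translation":[0.03,0.012,0],"rot":[0,0,0],"jaw":0.0918},{"translation":[0.03,0.012,0],"rot":[0,0,0],"jaw":0.0918},{"translation":[0.03,0.012,0],"rot":[0,0,0],"jaw":0.0918},{"translation":[0.03,0.012,0],"rot":[0,0,0],"jaw":0.0918},{"translation":[0.03,0.012,0],"rot":[0,0,0],"jaw":0.0918},{"translation":[0.0189,0.007,0],"rot":[0,0,0],"jaw":0.0918},{"translation":[0,0,0],"rot":[0,0,0],"jaw":0.0918},{"translation":[0,0,0],"rot":[0,0,0],"jaw":0.0918},{"translation":[0,0,0],"rot":[0,0,0],"jaw":0.0918}]'
python3 - <<'E'
from h import *
go(.578,.137,.085)
W=optics.camera_info('wrist');im=optics.get_image('wrist');cv2.imwrite('pics/w8.png',im[:,:,::-1])
for c,g in [('blue',(.578,.138)),('green',(.556,.230))]: p,s,q=ringfit(im,W,c,g);print(c,p.round(4),s)
for n in ('collet_chuck_grip','revolving_centre_grip'):
    for x in optics.pinpoint('wrist',n): print(n,x,onplane(W,x['location'],.082).round(4))
E
```

```text
clock: 16.52
position: [0.5771, 0.136, 0.2008]
ee_rot: [-2.013, -2.411, 0.003]
force: [0.3, 0.4, 0.3]
width: 1.001
t 16.52 pos [0.5771 0.136  0.2008] yaw(y) 10.29 tilt 0.13 f [0.3 0.4 0.3] w 0.0919
   shift tool [0.0009 0.0013 0.1158]
blue [0.5785 0.1375] 0.7225058
green [0.5565 0.23  ] 0.97125864
collet_chuck_grip {'location': [324.0, 239.9], 'score': 0.83} [0.5787 0.1352 0.082 ]
revolving_centre_grip {'location': [313.2, 96.8], 'score': 0.74} [0.5539 0.231  0.082 ]
revolving_centre_grip {'location': [472.7, 134.8], 'score': 0.19} [0.6643 0.2264 0.082 ]
```

View pics/w8.png

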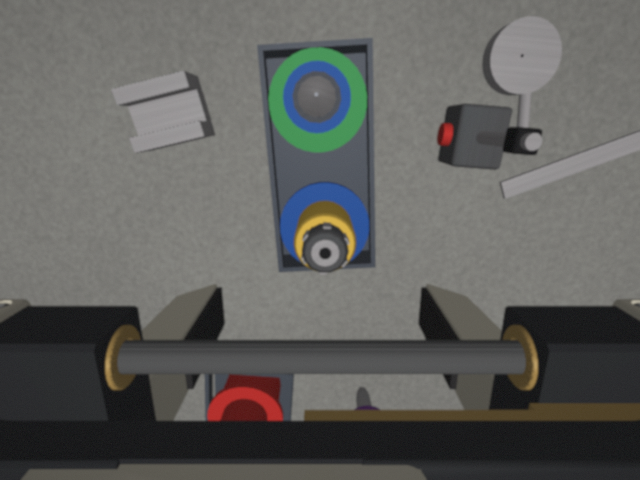

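The yellow tool is centred at (324,250) and the green flange is at (318,100). The gauge at (475,135) with its dial at (522,55) is clear of the fingers.

```bash
python3 -m creep '[{"translation":[0.001,0.0014,0.03],"rot":[0,0,0],"jaw":0.0918},{"translation":[0,0,0.03],"rot":[0,0,0],"jaw":0.0918},{"translation":[0,0,0.03],"rot":[0,0,0],"jaw":0.0918},{"translation":[0,0,0.018],"rot":[0,0,0],"jaw":0.0918},{"translation":[0,0,0.0075],"rot":[0,0,0],"jaw":0.03},{"translation":[0,0,0],"rot":[0,0,0],"jaw":0.03},{"translation":[0,0,0],"rot":[0,0,0],"jaw":0.03},{"translation":[0,0,0],"rot":[0,0,0],"jaw":0.03},{"translation":[0,0,0],"rot":[0,0,0],"jaw":0.03},{"translation":[0,0,0],"rot":[0,0,0],"jaw":0.03},{"translation":[0,0,0],"rot":[0,0,0],"jaw":0.03},{"translation":[0,0,0],"rot":[0,0,0],"jaw":0.03}]'
python3 -m creep '[{"translation":[0,0,0],"rot":[0,0,0],"jaw":0.03},{"translation":[0,0,0],"rot":[0,0,0],"jaw":0.03},{"translation":[0,0,0],"rot":[0,0,0],"jaw":0.03},{"translation":[0,0,0],"rot":[0,0,0],"jaw":0.03}]'
python3 -c "
from h import *
go(.557,-.252,.235)"
```

```text
clock: 17.67
position: [0.579, 0.1387, 0.0869]
ee_rot: [2.012, 2.412, 0.001]
force: [-0.4, 0.7, 6.7]
width: 0.475
clock: 18.0
position: [0.579, 0.1387, 0.0869]
ee_rot: [2.012, 2.413, 0.001]
force: [-2.1, -0.5, 6.7]
width: 0.472
t 18.0 pos [0.579  0.1387 0.0869] yaw(y) 10.35 tilt 0.04 f [-2.1 -0.5  6.7] w 0.0433
   shift tool [-0.3804 -0.0917 -0.1483]
```

```bash
python3 -m creep '[{"translation":[0,0,-0.01],"rot":[0,0,0],"jaw":0.03},{"translation":[0,0,-0.025],"rot":[0,0,0],"jaw":0.03},{"translation":[0,0,-0.03],"rot":[0,0,0],"jaw":0.03},{"translation":[0,0,-0.03],"rot":[0,0,0],"jaw":0.03},{"translation":[0,0,-0.03],"rot":[0,0,0],"jaw":0.03},{"translation":[0,0,-0.025],"rot":[0,0,0],"jaw":0.03},{"translation":[0,0,0],"rot":[0,0,0],"jaw":0.03},{"translation":[-0.02,-0.005,0],"rot":[0,0,0],"jaw":0.03},{"translation":[-0.03,-0.007,0],"rot":[0,0,0],"jaw":0.03},{"translation":[-0.033,-0.008,0],"rot":[0,0,0],"jaw":0.03},{"translation":[-0.033,-0.008,0],"rot":[0,0,0],"jaw":0.03},{"translation":[-0.033,-0.008,0],"rot":[0,0,0],"jaw":0.03}]'
python3 -m creep '[{"translation":[-0.033,-0.008,0],"rot":[0,0,0],"jaw":0.03},{"translation":[-0.033,-0.008,0],"rot":[0,0,0],"jaw":0.03},{"translation":[-0.033,-0.008,0],"rot":[0,0,0],"jaw":0.03},{"translation":[-0.033,-0.008,0],"rot":[0,0,0],"jaw":0.03},{"translation":[-0.033,-0.008,0],"rot":[0,0,0],"jaw":0.03},{"translation":[-0.033,-0.008,0],"rot":[0,0,0],"jaw":0.03},{"translation":[-0.025,-0.006,0],"rot":[0,0,0],"jaw":0.03},{"translation":[-0.008,-0.0017,0],"rot":[0,0,0],"jaw":0.03},{"translation":[0,0,0],"rot":[0,0,0],"jaw":0.03},{"translation":[0,0,0],"rot":[0,0,0],"jaw":0.03},{"translation":[0,0,0],"rot":[0,0,0],"jaw":0.03}]'
python3 - <<'E'
from h import *
go(.557,-.252,.088)
im=optics.get_image('scene');cv2.imwrite('pics/s9.png',im[:,:,::-1])
E
```

```text
clock: 19.0
position: [0.5689, -0.0158, 0.2353]
ee_rot: [-2.011, -2.412, 0.002]
force: [0.3, -1.3, -4.6]
width: 0.473
clock: 19.92
position: [0.5569, -0.2499, 0.2355]
ee_rot: [-2.009, -2.413, -0.001]
force: [0.3, 0.7, -4.3]
width: 0.472
t 19.92 pos [ 0.5569 -0.2499  0.2355] yaw(y) 10.44 tilt 0.11 f [ 0.3  0.7 -4.3] w 0.0433
   shift tool [-2.400e-03 -1.000e-04  1.475e-01]
```

View pics/s9.png

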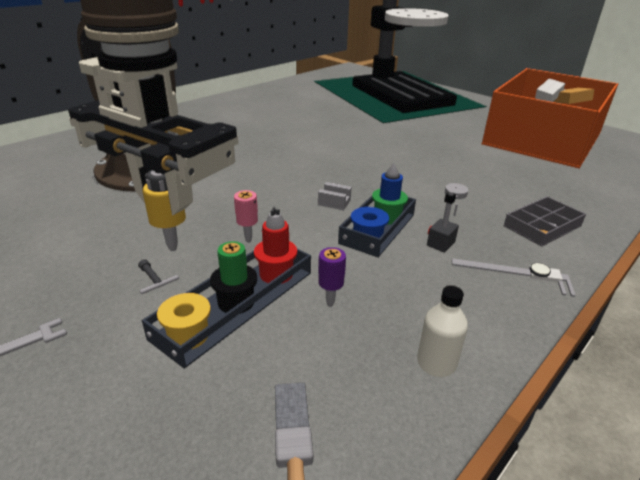

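```bash
python3 -m creep '[{"translation":[-0.001,0,0.025],"rot":[0,0,0],"jaw":0.03},{"translation":[0,0,0.03],"rot":[0,0,0],"jaw":0.03},{"translation":[0,0,0.03],"rot":[0,0,0],"jaw":0.03},{"translation":[0,0,0],"rot":[0,0,0],"jaw":0.03},{"translation":[0,0,0],"rot":[0,0,0],"jaw":0.03},{"translation":[0,0,0],"rot":[0,0,0],"jaw":0.03}]'
python3 - <<'E'
from h import *
go(.557,-.252,.088)
im=optics.get_image('side');cv2.imwrite('pics/d10.png',im[150:400,200:520,::-1])
E
```

```text
clock: 20.47
position: [0.558, -0.2525, 0.1528]
ee_rot: [2.01, 2.413, 0.001]
force: [0.7, -0.1, -4.5]
width: 0.472
t 20.47 pos [ 0.558  -0.2525  0.1528] yaw(y) 10.4 tilt 0.09 f [ 0.7 -0.1 -4.5] w 0.0434
   shift tool [ 0.0007 -0.001   0.0648]
```

View pics/d10.png

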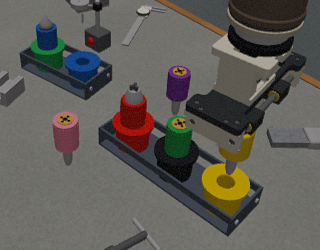

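The side view agrees: the yellow tool's tip is over the yellow hole at (230,180 in the crop). Inserting.

```bash
python3 -m creep '[{"translation":[0.0003,-0.0008,0.015],"rot":[0,0,0],"jaw":0.03},{"translation":[0,0,0.015],"rot":[0,0,0],"jaw":0.03},{"translation":[0,0,0.015],"rot":[0,0,0],"jaw":0.03},{"translation":[0,0,0.012],"rot":[0,0,0],"jaw":0.03},{"translation":[0,0,0.006],"rot":[0,0,0],"jaw":0.03},{"translation":[0,0,0.001],"rot":[0,0,0],"jaw":0.03},{"translation":[0,0,0],"rot":[0,0,0],"jaw":0.03},{"translation":[0,0,0],"rot":[0,0,0],"jaw":0.03}]'
```

```text
clock: 21.18
position: [0.5568, -0.2529, 0.0883]
ee_rot: [2.011, 2.411, 0.001]
force: [0.9, 0.9, -3.8]
width: 0.472
```

```bash
python3 -m creep '[{"translation":[0,0,0.001],"rot":[0,0,0],"jaw":0.03},{"translation":[0,0,0],"rot":[0,0,0],"jaw":0.0918},{"translation":[0,0,0],"rot":[0,0,0],"jaw":0.0918},{"translation":[0,0,0],"rot":[0,0,0],"jaw":0.0918},{"translation":[0,0,0],"rot":[0,0,0],"jaw":0.0918},{"translation":[0,0,0],"rot":[0,0,0],"jaw":0.0918},{"translation":[0,0,0],"rot":[0,0,0],"jaw":0.0918},{"translation":[0,0,0],"rot":[0,0,0],"jaw":0.0918},{"translation":[0,0,0],"rot":[0,0,0],"jaw":0.0918},{"translation":[0,0,0],"rot":[0,0,0],"jaw":0.0918},{"translation":[0,0,0],"rot":[0,0,0],"jaw":0.0918}]'
python3 -m creep '[{"translation":[0,0,-0.03],"rot":[0,0,0],"jaw":0.0918},{"translation":[0,0,-0.035],"rot":[0,0,0],"jaw":0.0918},{"translation":[0,0,-0.035],"rot":[0,0,0],"jaw":0.0918},{"translation":[0,0,-0.025],"rot":[0,0,0],"jaw":0.0918},{"translation":[0,0,0],"rot":[0,0,0],"jaw":0.0918},{"translation":[0,0,0],"rot":[0,0,0],"jaw":0.0918}]'
python3 - <<'E'
from h import *
go(.556,.23,.21)
im=optics.get_image('side');cv2.imwrite('pics/d11.png',im[150:400,200:520,::-1])
W=optics.camera_info('wrist');im=optics.get_image('wrist');cv2.imwrite('pics/w11.png',im[:,:,::-1])
E
```

```text
clock: 22.1
position: [0.5562, -0.2526, 0.0863]
ee_rot: [-2.012, -2.413, 0.0]
force: [-1.1, -0.6, -0.3]
width: 0.997
clock: 22.6
position: [0.557, -0.253, 0.2129]
ee_rot: [2.01, 2.41, 0.002]
force: [-0.4, -0.1, -0.5]
width: 1.0
t 22.6 pos [ 0.557  -0.253   0.2129] yaw(y) 10.35 tilt 0.19 f [-0.4 -0.1 -0.5] w 0.0918
   shift tool [0.4753 0.0858 0.0025]
```

View pics/d11.png

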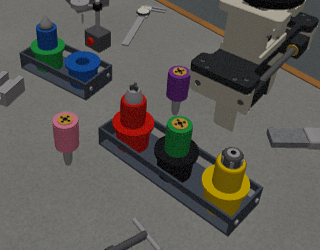

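The yellow tool is home (232,175 in the crop). Next, over to blue.

```bash
python3 -m creep '[{"translation":[0.025,0.0045,0],"rot":[0,0,0],"jaw":0.0918},{"translation":[0.036,0.0065,0],"rot":[0,0,0],"jaw":0.0918},{"translation":[0.036,0.0065,0],"rot":[0,0,0],"jaw":0.0918},{"translation":[0.036,0.0065,0],"rot":[0,0,0],"jaw":0.0918},{"translation":[0.036,0.0065,0],"rot":[0,0,0],"jaw":0.0918},{"translation":[0.036,0.0065,0],"rot":[0,0,0],"jaw":0.0918},{"translation":[0.036,0.0065,0],"rot":[0,0,0],"jaw":0.0918},{"translation":[0.036,0.0065,0],"rot":[0,0,0],"jaw":0.0918},{"translation":[0.036,0.0065,0],"rot":[0,0,0],"jaw":0.0918},{"translation":[0.036,0.0065,0],"rot":[0,0,0],"jaw":0.0918},{"translation":[0.036,0.0065,0],"rot":[0,0,0],"jaw":0.0918},{"translation":[0.036,0.0065,0],"rot":[0,0,0],"jaw":0.0918}]'
python3 -m creep '[{"translation":[0.036,0.0065,0],"rot":[0,0,0],"jaw":0.0918},{"translation":[0.018,0.003,0],"rot":[0,0,0],"jaw":0.0918},{"translation":[0,0,0],"rot":[0,0,0],"jaw":0.0918},{"translation":[0,0,0],"rot":[0,0,0],"jaw":0.0918},{"translation":[0,0,0],"rot":[0,0,0],"jaw":0.0918}]'
python3 - <<'E'
from h import *
go(.5562,.23,.085)
W=optics.camera_info('wrist');im=optics.get_image('wrist');cv2.imwrite('pics/w12.png',im[:,:,::-1])
for c,g in [('blue',(.578,.138)),('green',(.556,.230))]: p,s,q=ringfit(im,W,c,g);print(c,p.round(4),s)
for x in optics.pinpoint('wrist','revolving_centre_grip'): print(x,onplane(W,x['location'],.082).round(4))
E
```

```text
clock: 23.7
position: [0.5541, 0.1769, 0.2098]
ee_rot: [-2.011, -2.412, 0.004]
force: [0.3, 0.2, 0.4]
width: 0.999
clock: 24.12
position: [0.5546, 0.2287, 0.2102]
ee_rot: [-2.013, -2.412, 0.004]
force: [0.2, -0.9, -0.1]
width: 1.0
t 24.12 pos [0.5546 0.2287 0.2102] yaw(y) 10.29 tilt 0.14 f [ 0.2 -0.9 -0.1] w 0.0918
   shift tool [0.0012 0.002  0.1252]
blue [0.578  0.1395] 0.42712533
green [0.5565 0.23  ] 0.7634529
{'location': [323.9, 234.7], 'score': 0.94} [0.5559 0.2289 0.082 ]
```

View pics/w12.png

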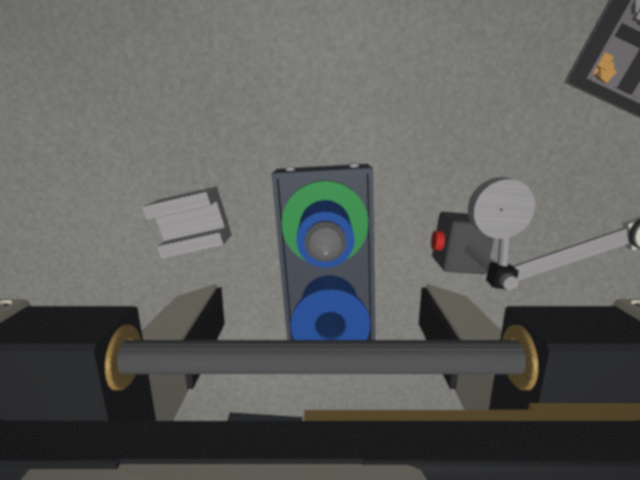

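The blue tool is centred at (325,240). The gauge (block at 470,240, dial at 503,208) is outside the right finger, and the hand body will stay 19 mm above it. Descending.

```bash
python3 -m creep '[{"translation":[0.0008,0.0012,0.03],"rot":[0,0,0],"jaw":0.0918},{"translation":[0,0,0.03],"rot":[0,0,0],"jaw":0.0918},{"translation":[0,0,0.03],"rot":[0,0,0],"jaw":0.0918},{"translation":[0,0,0.02],"rot":[0,0,0],"jaw":0.0918},{"translation":[0,0,0.0135],"rot":[0,0,0],"jaw":0.0918},{"translation":[0,0,0],"rot":[0,0,0],"jaw":0.0918}]'
python3 -m creep '[{"translation":[0,0,0],"rot":[0,0,0],"jaw":0.03},{"translation":[0,0,0],"rot":[0,0,0],"jaw":0.03},{"translation":[0,0,0],"rot":[0,0,0],"jaw":0.03},{"translation":[0,0,0],"rot":[0,0,0],"jaw":0.03},{"translation":[0,0,0],"rot":[0,0,0],"jaw":0.03},{"translation":[0,0,0],"rot":[0,0,0],"jaw":0.03},{"translation":[0,0,0],"rot":[0,0,0],"jaw":0.03},{"translation":[0,0,0],"rot":[0,0,0],"jaw":0.03},{"translation":[0,0,0],"rot":[0,0,0],"jaw":0.03},{"translation":[0,0,0],"rot":[0,0,0],"jaw":0.03},{"translation":[0,0,0],"rot":[0,0,0],"jaw":0.03}]'
python3 -c "
from h import *
go(.5782,.1375,.15)"
```

```text
clock: 24.72
position: [0.5544, 0.2288, 0.085]
ee_rot: [-2.014, -2.409, 0.008]
force: [-0.4, 0.5, -0.1]
width: 1.001
clock: 25.63
position: [0.5563, 0.2312, 0.088]
ee_rot: [2.012, 2.413, 0.001]
force: [1.0, -0.3, 1.4]
width: 0.451
t 25.63 pos [0.5563 0.2312 0.088 ] yaw(y) 10.35 tilt 0.03 f [ 1.  -0.3  1.4] w 0.0414
   shift tool [-0.0961  0.0048 -0.062 ]
```

```bash
python3 -m creep '[{"translation":[0,0,-0.01],"rot":[0,0,0],"jaw":0.03},{"translation":[0,0,-0.02],"rot":[0,0,0],"jaw":0.03},{"translation":[0,0,-0.02],"rot":[0,0,0],"jaw":0.03},{"translation":[0,0,-0.015],"rot":[0,0,0],"jaw":0.03},{"translation":[0,0,0],"rot":[0,0,0],"jaw":0.03},{"translation":[-0.02,0.001,0],"rot":[0,0,0],"jaw":0.03},{"translation":[-0.025,0.0013,0],"rot":[0,0,0],"jaw":0.03},{"translation":[-0.025,0.0013,0],"rot":[0,0,0],"jaw":0.03},{"translation":[-0.0258,0.0012,0],"rot":[0,0,0],"jaw":0.03},{"translation":[0,0,0],"rot":[0,0,0],"jaw":0.03},{"translation":[0,0,0],"rot":[0,0,0],"jaw":0.03},{"translation":[0,0,0],"rot":[0,0,0],"jaw":0.03}]'
python3 - <<'E'
from h import *
go(.5782,.1375,.088)
im=optics.get_image('scene');cv2.imwrite('pics/s13.png',im[100:340,140:500,::-1])
E
```

```text
clock: 26.63
position: [0.5772, 0.138, 0.152]
ee_rot: [-2.011, -2.411, 0.001]
force: [-0.1, 0.8, -4.4]
width: 0.449
t 26.63 pos [0.5772 0.138  0.152 ] yaw(y) 10.33 tilt 0.09 f [-0.1  0.8 -4.4] w 0.0412
   shift tool [-0.0007  0.001   0.064 ]
```

View pics/s13.png

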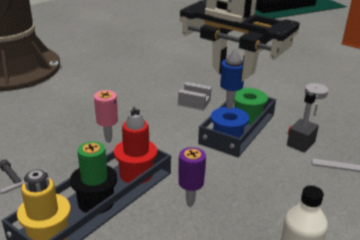

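The blue tool hangs over the blue pocket (tip at 230,110 in the crop). Inserting.

```bash
python3 -m creep '[{"translation":[-0.0004,0.0005,0.015],"rot":[0,0,0],"jaw":0.03},{"translation":[0,0,0.015],"rot":[0,0,0],"jaw":0.03},{"translation":[0,0,0.015],"rot":[0,0,0],"jaw":0.03},{"translation":[0,0,0.012],"rot":[0,0,0],"jaw":0.03},{"translation":[0,0,0.006],"rot":[0,0,0],"jaw":0.03},{"translation":[0,0,0],"rot":[0,0,0],"jaw":0.03},{"translation":[0,0,0],"rot":[0,0,0],"jaw":0.03},{"translation":[0,0,0],"rot":[0,0,0],"jaw":0.03}]'
```

```text
clock: 27.35
position: [0.5789, 0.1376, 0.0903]
ee_rot: [2.012, 2.413, 0.001]
force: [0.1, -0.3, -5.4]
width: 0.452
```

```bash
python3 -m creep '[{"translation":[0,0,0.002],"rot":[0,0,0],"jaw":0.03},{"translation":[0,0,0],"rot":[0,0,0],"jaw":0.03},{"translation":[0,0,0],"rot":[0,0,0],"jaw":0.0918},{"translation":[0,0,0],"rot":[0,0,0],"jaw":0.0918},{"translation":[0,0,0],"rot":[0,0,0],"jaw":0.0918},{"translation":[0,0,0],"rot":[0,0,0],"jaw":0.0918},{"translation":[0,0,0],"rot":[0,0,0],"jaw":0.0918},{"translation":[0,0,0],"rot":[0,0,0],"jaw":0.0918},{"translation":[0,0,0],"rot":[0,0,0],"jaw":0.0918},{"translation":[0,0,0],"rot":[0,0,0],"jaw":0.0918},{"translation":[0,0,0],"rot":[0,0,0],"jaw":0.0918},{"translation":[0,0,0],"rot":[0,0,0],"jaw":0.0918}]'
python3 -m creep '[{"translation":[0,0,-0.03],"rot":[0,0,0],"jaw":0.0918},{"translation":[0,0,-0.035],"rot":[0,0,0],"jaw":0.0918},{"translation":[0,0,-0.035],"rot":[0,0,0],"jaw":0.0918},{"translation":[0,0,-0.025],"rot":[0,0,0],"jaw":0.0918},{"translation":[0,0,0],"rot":[0,0,0],"jaw":0.0918},{"translation":[0,0,0],"rot":[0,0,0],"jaw":0.0918}]'
python3 - <<'E'
from h import *
go(.5478,-.1565,.215)
W=optics.camera_info('wrist');im=optics.get_image('wrist');cv2.imwrite('pics/w14.png',im[:,:,::-1])
for x in optics.pinpoint('wrist','revolving_centre_grip'): print(x,onplane(W,x['location'],.082).round(4))
E
```

```text
clock: 28.35
position: [0.5785, 0.1374, 0.0878]
ee_rot: [2.012, 2.413, 0.0]
force: [0.4, 0.4, 1.2]
width: 0.996
clock: 28.85
position: [0.5794, 0.1376, 0.2143]
ee_rot: [2.011, 2.412, 0.005]
force: [0.2, 0.3, 0.2]
width: 1.002
t 28.85 pos [0.5794 0.1376 0.2143] yaw(y) 10.35 tilt 0.19 f [0.2 0.3 0.2] w 0.0919
   shift tool [-0.2837 -0.0839 -0.0012]
{'location': [315.5, 236.9], 'score': 0.9} [0.5755 0.1342 0.082 ]
```

View pics/w14.png

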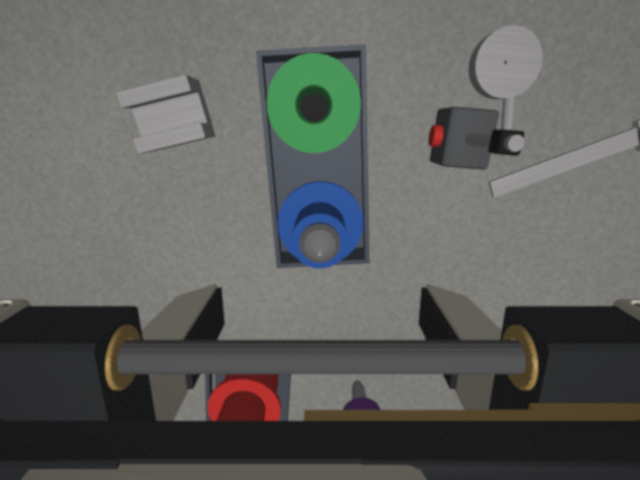

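The blue tool is home (320,242) and the green pocket is empty (314,104). Back to the green holder in the spare pocket.

```bash
python3 -m creep '[{"translation":[-0.02,-0.006,0],"rot":[0,0,0],"jaw":0.0918},{"translation":[-0.035,-0.0104,0],"rot":[0,0,0],"jaw":0.0918},{"translation":[-0.035,-0.0104,0],"rot":[0,0,0],"jaw":0.0918},{"translation":[-0.035,-0.0104,0],"rot":[0,0,0],"jaw":0.0918},{"translation":[-0.035,-0.0104,0],"rot":[0,0,0],"jaw":0.0918},{"translation":[-0.035,-0.0104,0],"rot":[0,0,0],"jaw":0.0918},{"translation":[-0.035,-0.0104,0],"rot":[0,0,0],"jaw":0.0918},{"translation":[-0.035,-0.0104,0],"rot":[0,0,0],"jaw":0.0918},{"translation":[-0.0187,-0.0051,0],"rot":[0,0,0],"jaw":0.0918},{"translation":[0,0,0],"rot":[0,0,0],"jaw":0.0918},{"translation":[0,0,0],"rot":[0,0,0],"jaw":0.0918},{"translation":[0,0,0],"rot":[0,0,0],"jaw":0.0918}]'
python3 - <<'E'
from h import *
go(.5478,-.1568,.086)
W=optics.camera_info('wrist');im=optics.get_image('wrist');cv2.imwrite('pics/w15.png',im[:,:,::-1])
for x in optics.pinpoint('wrist','die_holder_grip'): print(x,onplane(W,x['location'],.082).round(4))
E
```

```text
clock: 29.95
position: [0.5466, -0.1556, 0.2116]
ee_rot: [-2.01, -2.412, 0.001]
force: [1.0, 0.1, -0.1]
width: 1.004
t 29.95 pos [ 0.5466 -0.1556  0.2116] yaw(y) 10.38 tilt 0.13 f [ 1.   0.1 -0.1] w 0.0922
   shift tool [-0.0015  0.0013  0.1256]
{'location': [173.2, 21.1], 'score': 0.95} [ 0.4253 -0.0307  0.082 ]
{'location': [325.2, 238.5], 'score': 0.89} [ 0.5495 -0.1582  0.082 ]
{'location': [495.8, 124.5], 'score': 0.87} [ 0.6517 -0.0547  0.082 ]
```

View pics/w15.png

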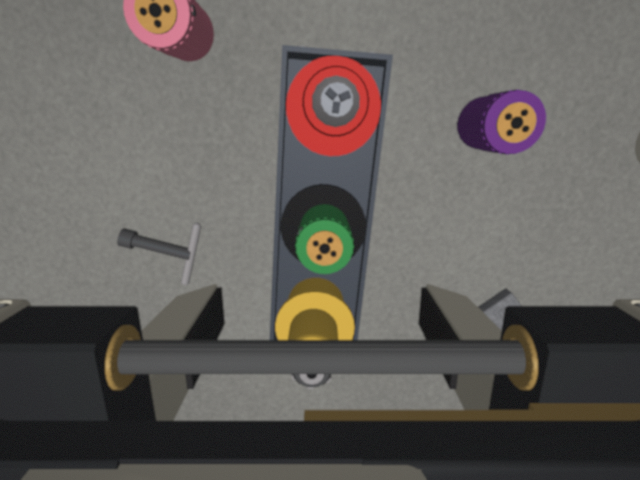

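The green holder is at (325,247), in the black pocket and centred. Pink (155,12) and purple (517,122) are left alone. The red chuck is concentric at (335,100).

```bash
python3 -m creep '[{"translation":[-0.001,0.001,0.03],"rot":[0,0,0],"jaw":0.0918},{"translation":[0,0,0.03],"rot":[0,0,0],"jaw":0.0918},{"translation":[0,0,0.03],"rot":[0,0,0],"jaw":0.0918},{"translation":[0,0,0.02],"rot":[0,0,0],"jaw":0.0918},{"translation":[0,0,0.014],"rot":[0,0,0],"jaw":0.0918},{"translation":[0,0,0],"rot":[0,0,0],"jaw":0.0918}]'
python3 -m creep '[{"translation":[0,0,0],"rot":[0,0,0],"jaw":0.03},{"translation":[0,0,0],"rot":[0,0,0],"jaw":0.03},{"translation":[0,0,0],"rot":[0,0,0],"jaw":0.03},{"translation":[0,0,0],"rot":[0,0,0],"jaw":0.03},{"translation":[0,0,0],"rot":[0,0,0],"jaw":0.03},{"translation":[0,0,0],"rot":[0,0,0],"jaw":0.03},{"translation":[0,0,0],"rot":[0,0,0],"jaw":0.03},{"translation":[0,0,0],"rot":[0,0,0],"jaw":0.03},{"translation":[0,0,0],"rot":[0,0,0],"jaw":0.03},{"translation":[0,0,0],"rot":[0,0,0],"jaw":0.03},{"translation":[0,0,0],"rot":[0,0,0],"jaw":0.03},{"translation":[0,0,0],"rot":[0,0,0],"jaw":0.03}]'
python3 -c "
from h import *
go(.5563,.23,.236)"
```

```text
clock: 30.55
position: [0.5465, -0.1554, 0.0857]
ee_rot: [-2.006, -2.411, 0.004]
force: [-0.8, 0.4, 0.1]
width: 1.002
clock: 31.55
position: [0.5483, -0.1576, 0.089]
ee_rot: [2.012, 2.412, 0.001]
force: [0.3, 1.0, 2.4]
width: 0.424
t 31.55 pos [ 0.5483 -0.1576  0.089 ] yaw(y) 10.34 tilt 0.03 f [0.3 1.  2.4] w 0.0389
   shift tool [ 0.3798  0.0775 -0.147 ]
```

```bash
python3 -m creep '[{"translation":[0,0,-0.01],"rot":[0,0,0],"jaw":0.03},{"translation":[0,0,-0.025],"rot":[0,0,0],"jaw":0.03},{"translation":[0,0,-0.03],"rot":[0,0,0],"jaw":0.03},{"translation":[0,0,-0.03],"rot":[0,0,0],"jaw":0.03},{"translation":[0,0,-0.03],"rot":[0,0,0],"jaw":0.03},{"translation":[0,0,-0.025],"rot":[0,0,0],"jaw":0.03},{"translation":[0,0,0],"rot":[0,0,0],"jaw":0.03},{"translation":[0.02,0.004,0],"rot":[0,0,0],"jaw":0.03},{"translation":[0.03,0.0061,0],"rot":[0,0,0],"jaw":0.03},{"translation":[0.033,0.0067,0],"rot":[0,0,0],"jaw":0.03},{"translation":[0.033,0.0067,0],"rot":[0,0,0],"jaw":0.03},{"translation":[0.033,0.0067,0],"rot":[0,0,0],"jaw":0.03}]'
python3 -m creep '[{"translation":[0.033,0.0067,0],"rot":[0,0,0],"jaw":0.03},{"translation":[0.033,0.0067,0],"rot":[0,0,0],"jaw":0.03},{"translation":[0.033,0.0067,0],"rot":[0,0,0],"jaw":0.03},{"translation":[0.033,0.0067,0],"rot":[0,0,0],"jaw":0.03},{"translation":[0.033,0.0067,0],"rot":[0,0,0],"jaw":0.03},{"translation":[0.033,0.0067,0],"rot":[0,0,0],"jaw":0.03},{"translation":[0.025,0.0051,0],"rot":[0,0,0],"jaw":0.03},{"translation":[0.0078,0.002,0],"rot":[0,0,0],"jaw":0.03},{"translation":[0,0,0],"rot":[0,0,0],"jaw":0.03},{"translation":[0,0,0],"rot":[0,0,0],"jaw":0.03},{"translation":[0,0,0],"rot":[0,0,0],"jaw":0.03}]'
python3 -c "
from h import *
go(.5563,.23,.15)"
```

```text
clock: 32.55
position: [0.5497, -0.0043, 0.2379]
ee_rot: [-2.012, -2.411, 0.002]
force: [1.0, 0.1, -3.7]
width: 0.417
clock: 33.47
position: [0.556, 0.2278, 0.2384]
ee_rot: [2.015, 2.41, -0.003]
force: [0.3, -0.4, -3.9]
width: 0.423
t 33.47 pos [0.556  0.2278 0.2384] yaw(y) 10.22 tilt 0.1 f [ 0.3 -0.4 -3.9] w 0.0388
   shift tool [0.0022 0.0008 0.0884]
```

```bash
python3 -m creep '[{"translation":[0,0,0.03],"rot":[0,0,0],"jaw":0.03},{"translation":[0,0,0.03],"rot":[0,0,0],"jaw":0.03},{"translation":[0,0,0.025],"rot":[0,0,0],"jaw":0.03},{"translation":[0,0,0],"rot":[0,0,0],"jaw":0.03},{"translation":[0,0,0],"rot":[0,0,0],"jaw":0.03},{"translation":[0,0,0],"rot":[0,0,0],"jaw":0.03}]'
python3 - <<'E'
from h import *
go(.5563,.23,.089)
im=optics.get_image('side');cv2.imwrite('pics/d16.png',im[100:340,140:460,::-1])
E
```

```text
clock: 33.97
position: [0.5573, 0.229, 0.1554]
ee_rot: [2.013, 2.41, 0.002]
force: [0.9, -0.3, -2.3]
width: 0.422
t 33.97 pos [0.5573 0.229  0.1554] yaw(y) 10.25 tilt 0.1 f [ 0.9 -0.3 -2.3] w 0.0387
   shift tool [ 0.0011 -0.0009  0.0664]
```

View pics/d16.png

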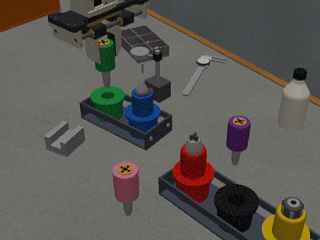

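The green holder's tip is over the green hole (107,90 in the crop), and the hand is clear of the gauge (155,65). Inserting.

```bash
python3 -m creep '[{"translation":[0.0006,-0.0006,0.015],"rot":[0,0,0],"jaw":0.03},{"translation":[0,0,0.015],"rot":[0,0,0],"jaw":0.03},{"translation":[0,0,0.015],"rot":[0,0,0],"jaw":0.03},{"translation":[0,0,0.012],"rot":[0,0,0],"jaw":0.03},{"translation":[0,0,0.006],"rot":[0,0,0],"jaw":0.03},{"translation":[0,0,0],"rot":[0,0,0],"jaw":0.03},{"translation":[0,0,0],"rot":[0,0,0],"jaw":0.03},{"translation":[0,0,0],"rot":[0,0,0],"jaw":0.03}]'
```

```text
clock: 34.68
position: [0.5562, 0.2306, 0.0919]
ee_rot: [2.012, 2.412, 0.002]
force: [0.1, -0.7, -3.7]
width: 0.419
```

```bash
python3 -m creep '[{"translation":[0,0,0.0025],"rot":[0,0,0],"jaw":0.03},{"translation":[0,0,0],"rot":[0,0,0],"jaw":0.03},{"translation":[0,0,0],"rot":[0,0,0],"jaw":0.0918},{"translation":[0,0,0],"rot":[0,0,0],"jaw":0.0918},{"translation":[0,0,0],"rot":[0,0,0],"jaw":0.0918},{"translation":[0,0,0],"rot":[0,0,0],"jaw":0.0918},{"translation":[0,0,0],"rot":[0,0,0],"jaw":0.0918},{"translation":[0,0,0],"rot":[0,0,0],"jaw":0.0918},{"translation":[0,0,0],"rot":[0,0,0],"jaw":0.0918},{"translation":[0,0,0],"rot":[0,0,0],"jaw":0.0918},{"translation":[0,0,0],"rot":[0,0,0],"jaw":0.0918},{"translation":[0,0,0],"rot":[0,0,0],"jaw":0.0918}]'
python3 -m creep '[{"translation":[0,0,-0.03],"rot":[0,0,0],"jaw":0.0918},{"translation":[0,0,-0.035],"rot":[0,0,0],"jaw":0.0918},{"translation":[0,0,-0.035],"rot":[0,0,0],"jaw":0.0918},{"translation":[-0.03,0,-0.025],"rot":[0,0,0],"jaw":0.0918},{"translation":[-0.035,0,-0.02],"rot":[0,0,0],"jaw":0.0918},{"translation":[-0.035,0,-0.02],"rot":[0,0,0],"jaw":0.0918},{"translation":[-0.03,0,0],"rot":[0,0,0],"jaw":0.0918},{"translation":[-0.03,0,0],"rot":[0,0,0],"jaw":0.0918},{"translation":[0,0,0],"rot":[0,0,0],"jaw":0.0918},{"translation":[0,0,0],"rot":[0,0,0],"jaw":0.0918}]'
python3 - <<'E'
from h import *
s=arm.observe();print(s['clock'],s['position'])
I={c:optics.camera_info(c) for c in('scene','side','wrist')}
for c in I: cv2.imwrite(f'pics/f_{c}.png',optics.get_image(c)[:,:,::-1])
for n in T+['dial_gauge_base']:
    z=.021 if 'dial' in n else .082
    for c in I: print(n,c,[onplane(I[c],x['location'],z).round(3)[:2].tolist() for x in optics.pinpoint(c,n) if x['score']>.3])
E
```

```text
clock: 35.68
position: [0.5554, 0.2304, 0.0883]
ee_rot: [-2.012, -2.413, 0.0]
force: [1.0, -0.4, -0.6]
width: 0.992
clock: 36.52
position: [0.5843, 0.0707, 0.2536]
ee_rot: [2.017, 2.408, 0.0]
force: [0.4, 0.6, -0.6]
width: 1.0
36.5167 [0.58434216 0.0706754  0.25364035]
drill_chuck_grip scene [[0.536, -0.059]]
drill_chuck_grip side [[0.548, -0.058]]
drill_chuck_grip wrist [[0.537, -0.067]]
revolving_centre_grip scene [[0.58, 0.137]]
revolving_centre_grip side [[0.569, 0.132]]
revolving_centre_grip wrist [[0.581, 0.132]]
die_holder_grip scene [[0.663, -0.058], [0.438, -0.045], [0.551, 0.24]]
die_holder_grip side [[0.55, 0.232], [0.416, -0.036], [0.645, -0.061]]
die_holder_grip wrist [[0.426, -0.028], [0.557, 0.228]]
collet_chuck_grip scene [[0.557, -0.25], [0.731, 0.147]]
collet_chuck_grip side [[0.554, -0.253]]
collet_chuck_grip wrist []
dial_gauge_base scene [[0.694, 0.226]]
dial_gauge_base side [[0.688, 0.228]]
dial_gauge_base wrist [[0.689, 0.224]]
```

View pics/f_wrist.png

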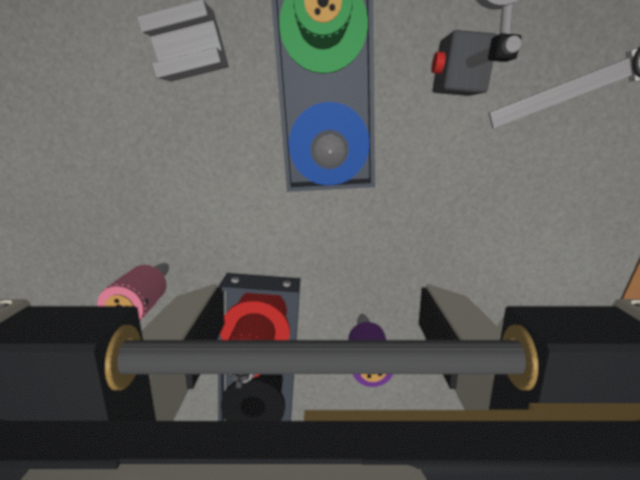

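View pics/f_side.png

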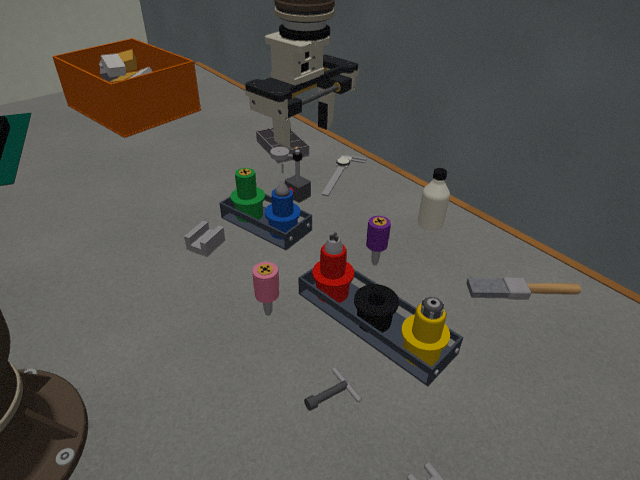

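View pics/f_scene.png

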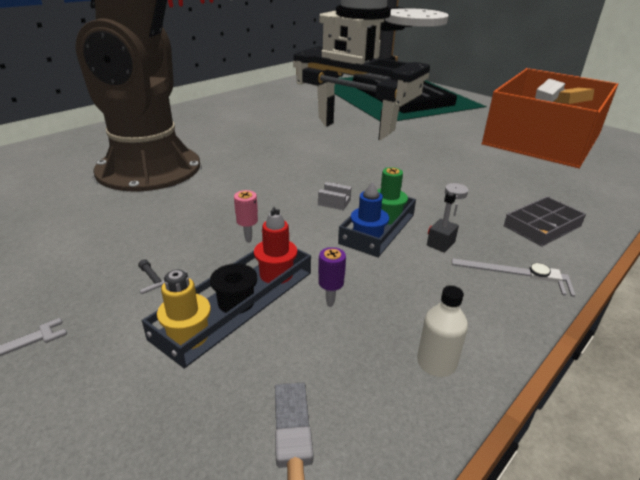

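All three pictures show every tool upright and flush on its own colour's flange, with the black pocket empty (233,285 in the scene view), the gauge unmoved and the hand clear.

```bash
python3 -c "
from cell import arm
s=arm.observe();print(s['clock'],s['force'],s['dq'])
print(arm.sign_off())"
```

```text
37.4167 [ 0.29470168 -0.11125737 -0.06163002] [-0.00010443  0.00127387  0.00075218  0.00284414 -0.00086623  0.00093576
  0.00061353]
the job is handed in; nothing more can be done
None
```

The four tools are now in their own colour pockets, and I handed the job in at 37.4 s of the 122 s allowed. No verdict is reported, so the result below rests on my own checks.

**Moves:** I parked the green die holder in the black spare pocket. Then I moved red to red, yellow to yellow and blue to blue, and finally green from the spare to green. Each tool was gripped across its row and released within about 1 mm of the height at which it was picked up.

**Last checks:**
- **Pictures:** The scene and side cameras show all four tools upright and flush on their own flanges, with the black pocket empty. The wrist camera shows the same for the blue and green tools, with red and yellow partly or wholly out of its view.
- **Gauge and hand:** The gauge measured within a few millimetres of where it started. The hand was clear of everything, with the force reading near zero.

**Disagreements:** The network points disagreed with the fitted pocket centres by about 2–11 mm. The worst were 11 mm for red and blue from the side camera and 11 mm for green from the scene camera. I put this down to detector noise, because the hand released each tool within about 1.5 mm of its pocket's axis. The networks also missed the yellow tool in the last wrist picture and gave one false yellow hit in the scene picture. I did not measure seating height separately; it rests on the release heights and the pictures.

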